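# Seat the filter-box cover evenly with its four knobs

### The job

The inspection cover on the sloping face of the blue fume-filter box stands proud on its sprung seal under four red knobs: draw it down evenly by turning the knobs clockwise, working crosswise in two rounds. First turn one opposite pair and then the other pair each about half way (about 0.75 radian, 43 degrees), then go round again crosswise, pair by pair, turning each knob until you feel it firm up on the hard seat, snug but not forced, so that the cover sits flat and all four hold it firmly. Never let the cover tip noticeably, leave the other things on the bench alone, and let go of everything at the end.

Things in the scene. Friction and masses are not known exactly. Their poses are not given: they have to be found in the camera images.
- face: Sloping face of the blue steel filter box (220 x 210 mm on the bench, fixed, round duct stub on its far side). Origin: centre of the face at the mean height of the metal seat, 105 mm above the bench. z: square out of the face, leaning 23 degrees from vertical roughly towards the robot; y: level, to the left seen from the robot; x: up the slope.
- cover: Square aluminium cover, 176 x 176 x 8 mm, round window; steel disc 3 mm proud under each washer. Origin: centre of underside; axes as face. Starts about 8 mm proud on a sprung seal. It only sinks and tips: past 2.4 degrees (a knob some 6 mm ahead of its opposite) it is spoilt. Home is on four hard level pads, up to 1.5 mm above or below the face's origin plane, not readable: to be felt.
- grip1 (a point): Grip centre of knob 1, upper left seen from the robot (opposite pairs 1-3, 2-4; square of 110 mm). Red lobed round knob with black rim, 42 mm wide, 28 mm tall; the point is 16 mm above its underside, 46 mm out from the face plane; axis = face z. Clockwise from outside tightens; its height stays fixed. About 1 to 1.7 rad from the start to the seat.
- grip2 (a point): Grip centre of knob 2, upper right seen from the robot (opposite pairs 1-3, 2-4; square of 110 mm). Red lobed round knob with black rim, 42 mm wide, 28 mm tall; the point is 16 mm above its underside, 46 mm out from the face plane; axis = face z. Clockwise from outside tightens; its height stays fixed. About 1 to 1.7 rad from the start to the seat.
- grip3 (a point): Grip centre of knob 3, lower right seen from the robot (opposite pairs 1-3, 2-4; square of 110 mm). Red lobed round knob with black rim, 42 mm wide, 28 mm tall; the point is 16 mm above its underside, 46 mm out from the face plane; axis = face z. Clockwise from outside tightens; its height stays fixed. About 1 to 1.7 rad from the start to the seat.
- grip4 (a point): Grip centre of knob 4, lower left seen from the robot (opposite pairs 1-3, 2-4; square of 110 mm). Red lobed round knob with black rim, 42 mm wide, 28 mm tall; the point is 16 mm above its underside, 46 mm out from the face plane; axis = face z. Clockwise from outside tightens; its height stays fixed. About 1 to 1.7 rad from the start to the seat.
- washer1: Brass washer under knob 1, 31 mm wide, 7 mm thick; the knob drives it down 6 mm per rad. Origin: centre of underside, 19 mm above the face plane at the start (+-0.5), 8.5 to 12.5 home. Axes as face. Torque on the knob: drag 0.18 Nm + 0.006 per N on the washer (2 to 10 N until seated, then +0.7 Nm per rad); snug about 0.33, over 0.45 is forced. Let go, it keeps up to 30 N.
- washer2: Brass washer under knob 2, 31 mm wide, 7 mm thick; the knob drives it down 6 mm per rad. Origin: centre of underside, 19 mm above the face plane at the start (+-0.5), 8.5 to 12.5 home. Axes as face. Torque on the knob: drag 0.18 Nm + 0.006 per N on the washer (2 to 10 N until seated, then +0.7 Nm per rad); snug about 0.33, over 0.45 is forced. Let go, it keeps up to 30 N.
- washer3: Brass washer under knob 3, 31 mm wide, 7 mm thick; the knob drives it down 6 mm per rad. Origin: centre of underside, 19 mm above the face plane at the start (+-0.5), 8.5 to 12.5 home. Axes as face. Torque on the knob: drag 0.18 Nm + 0.006 per N on the washer (2 to 10 N until seated, then +0.7 Nm per rad); snug about 0.33, over 0.45 is forced. Let go, it keeps up to 30 N.
- washer4: Brass washer under knob 4, 31 mm wide, 7 mm thick; the knob drives it down 6 mm per rad. Origin: centre of underside, 19 mm above the face plane at the start (+-0.5), 8.5 to 12.5 home. Axes as face. Torque on the knob: drag 0.18 Nm + 0.006 per N on the washer (2 to 10 N until seated, then +0.7 Nm per rad); snug about 0.33, over 0.45 is forced. Let go, it keeps up to 30 N.
- wrench: Open-ended steel wrench, 180 mm, lying flat beside the box, loose. Origin: centre of its underside. A bystander, to be left alone.
- file: Flat steel file with a yellow handle, 185 mm long, 20 mm high, lying beside the box, loose. Origin: centre of its underside. A bystander, to be left alone.
- hammer: Hammer with wooden handle, 260 mm, lying flat, loose. Origin: centre of its underside. A bystander, to be left alone.
- spray_can: Upright can, 60 mm diameter, 170 mm tall, green label, loose. Origin: centre of its underside. A bystander, to be left alone.
- angle_block: Red steel angle block, 90 x 90 x 64 mm, loose. Origin: centre of its underside. A bystander, to be left alone.
- bolt_dish: Round steel dish, 90 mm diameter, 35 mm high, loose. Origin: centre of its underside. A bystander, to be left alone.
- spare_flange: Flat steel ring, 100 mm diameter, 12 mm thick, loose. Origin: centre of its underside. A bystander, to be left alone.

How it is judged:
By the outcome, as a careful person would: the job done as asked, in the order asked, and still so for the second after the job is handed in, with the robot touching nothing.
It also fails if it takes over 72 s, if anything falls off the work surface, if the arm or the gripper's body presses on something with over 40 N, if the wrist force passes 120 N, or if a joint passes its speed limit or range.

### The arm

A 7-joint arm with a two-finger parallel gripper is mounted at the origin on the work surface. World frame = base frame: x ahead of the robot, y to its left, z up, the work surface at z = 0. Lengths are in m, angles in rad, forces in N, time in s.
With the tool pointing down it reaches from about 0.35 to 0.9 m from the base axis. Payload 8.1 kg.
Tool frame: the origin (TCP) lies at the very end of the fingers, on their centre line; the grasp point (between the pads) lies 19 mm behind it; y points along the fingers, x is the direction in which the jaws open and shut, and the axes are right-handed (so a half turn about y gives the same grasp; the last joint's range is limited). The gripper opens to 92 mm and grips with 3 to 60 N. Pads are 19 mm wide; open, the fingers measure 130 mm over their backs; the gripper's body (75 mm by 190 mm) begins 47 mm behind the grasp point.
Start: joints at [-1.367, 0.434, 0.025, 1.573, -0.012, 1.134, -0.075], TCP at [0.189, 0.596, 0.202] pointing down, gripper open.
Joint ranges: [-2.62, 2.62], [-0.44, 2.09], [-1.27, 1.32], [0.08, 2.57], [-1.32, 4.46], [0.12, 2], [-2.74, 2.74]. Speed limits (rad/s): [2.22, 2.22, 3.01, 3.01, 3.14, 3.14, 3.14].

### API

Orientations are given as a unit quaternion [w, x, y, z].
In Python, from rig import env gives the robot as it stands.
- The arm moves only by the tool carry_out, never from a script. Its argument "motion" is a list of rows, each an object of numbers: "claw": the opening, from 0 (shut) to 1 (fully open); "tx", "ty", "tz": the shift along the tool's x, y, z in mm; "twist": the turn about the tool's y in degrees. A call has 1 to 5 rows; each row shifts and turns the pose as measured when the row begins, along the tool's axes as they then stand; what a row does not reach is not made up. A row lasts 1/8 s, in which the tool goes at most 62.5 mm and 10.7 degrees, less where a joint would pass 70% of its speed; a pose out of reach is approached as far as the arm can. A call is refused whole if a number of a shift passes 62.5 or a number of a turn 10.7, either way. A call with a gripper value outside its range is refused whole. The fingers move at their own pace and stop on an object; "force" is the grip in N (left out, the last holds). Time passes only in rows, so rows that do not move let the fingers close. It gives the time, the measured TCP pose, the force and the opening at its end, in the units of the state.
- env.sense(): the state, without advancing time (a new reading comes with each control period).
- env.camera(name): name is "scene" or "side" or "wrist"; returns (picture, depth): 384x512x3 uint8, blue, green, red; 384x512 float32, m along the optical axis (not along the pixel's ray), 0 where there is no reading.
- env.camera_params(name): a dict with "vertical_fov" (degrees; the focal length in pixels is half the picture's height over the tangent of half this angle, whatever the lens; pixels are square), "cx", "cy" (the principal point, pixels), "rvec" (rotation vector, rad) and "tvec" (3), from world to camera coordinates, as OpenCV has them. Camera axes: x right, y down, z forward; pixel columns grow to the right and rows downward; lengths in m; the calibration is good to about 2 mm. A picture is of the moment at which its call begins: read the wrist's pose just before it. camera_params takes no time and is no camera call; for the wrist camera it gives the pose at the moment of the call.
- env.hand_in(): hands the job in, once; it reports no verdict.
The state is a dict: "clock": time; "qpos": joint angles; "qd": joint speeds; "joint_efforts": joint torques, N m; "tcp_pos": TCP position; "tcp_rot": TCP orientation; "wrist_force": force on the tool from outside, world axes, zero at the start; "moment": the same for the moment, N m; "opening": finger opening in m.
Only numpy, scipy, OpenCV 4.12 (cv2) and the standard library are available. Lean on these libraries where they do the work, as an engineer would, in place of code of your own. Each camera call takes 0.05 s, during which the arm holds its last target.

## Working session

There is one attempt and no reset: what is moved stays moved. The work goes in short steps, Python scripts to look and compute and a tool call to move; the robot and the scene stay as the last step left them, time stands still between calls to the robot, and variables do not carry over. Pictures are saved under pics/ and viewed, and the job is handed in when it is done.

Besides the shell and the picture viewer there is one more tool, called as a command line: name --argument value ..., lists and objects as JSON in quotes. carry_out: Moves the arm, as the interface text tells. Its arguments: {"type":"object","properties":{"motion":{"type":"array","items":{"type":"object","properties":{"claw":{"type":"number"},"tx":{"type":"number"},"ty":{"type":"number"},"tz":{"type":"number"},"twist":{"type":"number"}}}},"force":{"type":"number"}},"required":["motion"]}

```bash
ls -la; mkdir -p pics; python3 - <<'E'
from rig import env
import cv2,numpy as np
s=env.sense(); print(s)
for n in ["scene","side","wrist"]:
    p=env.camera_params(n); print(n,p)
    im,d=env.camera(n); cv2.imwrite(f"pics/{n}0.png",im); np.save(f"pics/{n}0.npy",d)
E
```

```text
total 12
drwxr-xr-x  3 agent agent 4096 Dec  6 15:14 .
drwxr-xr-x 23 root  root  4096 Dec  6 15:14 ..
drwxr-xr-x  2 agent agent 4096 Dec  6 15:14 pics
{'clock': 0.0, 'qpos': array([-1.36662244,  0.43521718,  0.02500353,  1.57409194, -0.01159195,
        1.13396313, -0.07511275]), 'qd': array([-0.00060627,  0.00029162,  0.00090049,  0.00052863, -0.00212555,
       -0.00084637, -0.00039166]), 'joint_efforts': array([ 9.23313019e-04, -6.67834353e+01,  9.85305682e-01, -3.14462471e+01,
       -6.06451021e-02,  4.28601354e-02,  1.68097895e-04]), 'tcp_pos': array([0.18865645, 0.59528831, 0.20165094]), 'tcp_rot': array([-0.57018046,  0.57090927,  0.41730393, -0.41810798]), 'wrist_force': array([-0.58907905,  0.0222504 ,  1.18221425]), 'moment': array([-0.00894521,  0.01727349, -0.00098681]), 'opening': 0.09186767988042249}
scene {'vertical_fov': 44.17158708048338, 'cx': 249.2452359432769, 'cy': 197.45304040417315, 'rvec': array([ 2.13345991,  1.34832584, -0.50184841]), 'tvec': array([-0.25771014, -0.27636558,  1.94701969])}
side {'vertical_fov': 57.30820278212986, 'cx': 257.22267320235886, 'cy': 188.80523195127876, 'rvec': array([ 2.19546735, -0.9057864 ,  0.38841098]), 'tvec': array([-0.33312038,  0.35916604,  1.0824866 ])}
wrist {'vertical_fov': 64.5215777494686, 'cx': 256.1494954992662, 'cy': 191.44892962281327, 'rvec': array([-2.32231174, -1.70163276, -0.26688429]), 'tvec': array([-0.62535937, -0.04017951,  0.39030486])}
```

View pics/scene0.png

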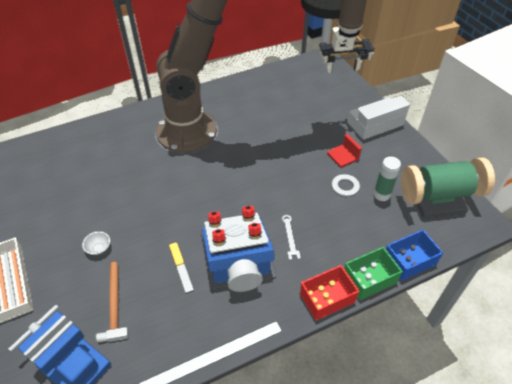

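View pics/side0.png

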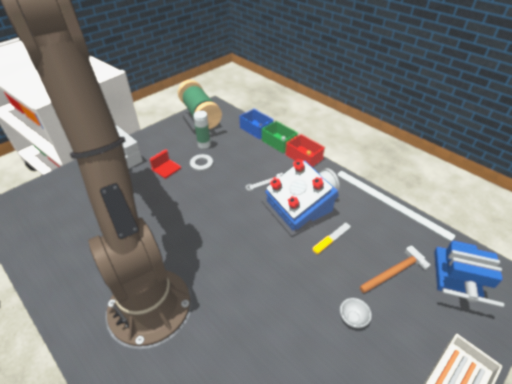

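View pics/wrist0.png

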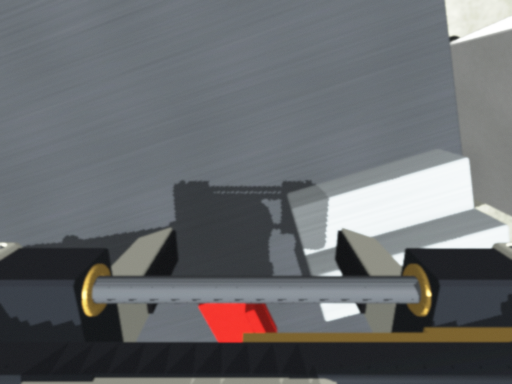

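The scene view shows the box with its red knobs near (214,218), (248,212), (218,236) and (253,229). In the side view they are near (298,167), (276,184), (318,184) and (294,203). The arm is out of the way. Next I triangulate the knobs.

```bash
cat > h.py <<'E'
import cv2,numpy as np
from rig import env
from scipy.spatial.transform import Rotation as R
def K(p,h=384):
    f=h/2/np.tan(np.radians(p['vertical_fov'])/2)
    return np.array([[f,0,p['cx']],[0,f,p['cy']],[0,0,1]])
def pose(p): return cv2.Rodrigues(p['rvec'])[0],np.array(p['tvec'])
def proj(p,X):
    return cv2.projectPoints(np.atleast_2d(X).astype(float),p['rvec'],p['tvec'],K(p),None)[0][:,0]
def P(p):
    r,t=pose(p); return K(p)@np.c_[r,t]
def backproj(p,uv,z):
    r,t=pose(p); c=np.linalg.inv(K(p))@np.array([uv[0],uv[1],1.]); return r.T@(c*z-t)
def red(im):
    hsv=cv2.cvtColor(im,cv2.COLOR_BGR2HSV)
    return (((hsv[...,0]<8)|(hsv[...,0]>172))&(hsv[...,1]>150)&(hsv[...,2]>70)).astype(np.uint8)
def blobs(m,amin=20):
    n,l,s,c=cv2.connectedComponentsWithStats(m)
    return [(c[i],s[i],l==i) for i in range(1,n) if s[i][4]>=amin]
def quat(): 
    q=env.sense()['tcp_rot']; return R.from_quat([q[1],q[2],q[3],q[0]])
E
python3 - <<'E'
from h import *
par={n:env.camera_params(n) for n in ["scene","side"]}
B={}
for n in par:
    im=cv2.imread(f"pics/{n}0.png"); d=np.load(f"pics/{n}0.npy")
    print(n, proj(par[n],[[0,0,0],[.5,0,0],[.5,.2,0]]).round(0).tolist())
    for c,s,m in blobs(red(im),30):
        dd=d[m]; z=np.median(dd[dd>0]); X=backproj(par[n],c,z)
        if s[4]<400: print(c.round(1),s,X.round(4)); B.setdefault(n,[]).append((c,X))
for c,X in B["scene"]:
    for c2,X2 in B["side"]:
        if np.linalg.norm(X-X2)<0.04:
            Y=cv2.triangulatePoints(P(par["scene"]),P(par["side"]),c,c2)[:,0];Y=Y[:3]/Y[3]
            print("tri",Y.round(4),(proj(par["scene"],Y)-c).round(1),(proj(par["side"],Y)-c2).round(1))
E
```

```text
scene [[187.0, 130.0], [236.0, 218.0], [287.0, 199.0]]
[248.1 211.7] [243 206  11  12 103] [0.5877 0.0076 0.1331]
[214.2 217.6] [209 212  11  12 103] [ 0.5622 -0.0985  0.133 ]
[254.5 229.6] [249 224  12  12 106] [ 0.6868 -0.0166  0.1754]
[218.4 235.8] [213 230  12  12 109] [ 0.6613 -0.1223  0.176 ]
side [[149.0, 305.0], [263.0, 219.0], [228.0, 193.0]]
[ 15.1 103.7] [ 7 96 17 17 71] [ 0.1772  1.9114 -0.1753]
[275.7 183.8] [271 179   9  10  52] [0.5702 0.0052 0.1332]
[317.7 183.4] [314 179   8   9  46] [ 0.6413 -0.1259  0.1757]
[293.3 202.6] [289 198   9   9  53] [ 0.544  -0.1022  0.1332]
tri [0.5793 0.0118 0.1217] [[ 0.1 -0.1]] [[0.3 0.2]]
tri [ 0.5534 -0.0957  0.1211] [[ 0.1 -0. ]] [[0.1 0.1]]
tri [ 0.6527 -0.1194  0.1634] [[ 0.1 -0.1]] [[0.1 0.1]]
```

```bash
python3 - <<'E'
from h import *
r=quat().as_matrix(); print(r.round(4)); s=env.sense()
p=env.camera_params("wrist"); Rr,t=pose(p); c=-Rr.T@t
print("cam in tool",(r.T@(c-s['tcp_pos'])).round(4)); print("cam axes in tool (rows=cam xyz)",(Rr@r).round(3))
# face from 3 knobs
k4,k3,k2=map(np.array,([.5793,.0118,.1217],[.5534,-.0957,.1211],[.6527,-.1194,.1634]))
y=k4-k3;x=k2-k3;print(np.linalg.norm(x),np.linalg.norm(y));z=np.cross(x,y);z/=np.linalg.norm(z);print(z,np.degrees(np.arccos(z[2])),np.degrees(np.arctan2(-z[1],-z[0])))
E
```

```text
[[ 3.021e-01 -3.000e-04 -9.533e-01]
 [ 9.533e-01 -1.200e-03  3.021e-01]
 [-1.200e-03 -1.000e+00 -1.000e-04]]
cam in tool [ 0.0004 -0.1823  0.0816]
cam axes in tool (rows=cam xyz) [[ 1.    -0.002  0.001]
 [ 0.    -0.306 -0.952]
 [ 0.002  0.952 -0.306]]
0.11050552022410459 0.11057766501423333
[-0.37329915  0.0847828   0.92382879] 22.507596754104547 -12.795812773118596
```

carry_out --motion '[{"tx": 0, "ty": -20, "tz": 0}, {"twist": -5}]'

```text
schema error: expected keys claw, tx, ty, tz, twist
```

Rows can only twist about the tool's own axis, so the tool stays vertical. The knob axes lean about 23°, so I'll first learn how the arm moves while swinging over, staying high.

carry_out --motion '[{"tx": 0, "ty": -60, "tz": 0, "twist": 0, "claw": 1}, {"tx": 0, "ty": -60, "tz": 0, "twist": 0, "claw": 1}, {"tx": 0, "ty": -60, "tz": 0, "twist": 0, "claw": 1}, {"tx": -3, "ty": 0, "tz": -62, "twist": 5.7, "claw": 1}, {"tx": -3, "ty": 0, "tz": -62, "twist": 5.7, "claw": 1}]' --force 40

```text
clock: 0.78
tcp_pos: [0.299, 0.548, 0.3849]
tcp_rot: [-0.607, 0.609, 0.359, -0.363]
wrist_force: [0.6, 1.2, -1.1]
opening: 0.092
```

```bash
cat > st.py <<'E'
from h import *
np.set_printoptions(suppress=True)
s=env.sense(); r=quat().as_matrix()
az=np.degrees(np.arctan2(s['tcp_pos'][1],s['tcp_pos'][0]))
print("t",round(s['clock'],2),"pos",s['tcp_pos'].round(4),"az",az.round(1),"r",np.hypot(*s['tcp_pos'][:2]).round(3),"q",s['qpos'].round(3))
print("toolx",r[:,0].round(3),"tooly",r[:,1].round(3),"tilt",np.degrees(np.arccos(-r[2,1])).round(2),"leanaz",np.degrees(np.arctan2(r[1,1],r[0,1])).round(1),"F",s['wrist_force'].round(2),"M",s['moment'].round(3),"op",round(s['opening'],4))
E
python3 st.py
```

```text
t 0.78 pos [0.299  0.548  0.3849] az 61.4 r 0.624 q [-1.235  0.358  0.122  1.251 -0.043  1.541 -0.048]
toolx [ 0.479  0.878 -0.006] tooly [-0.003 -0.005 -1.   ] tilt 0.35 leanaz -123.5 F [ 0.55  1.17 -1.09] M [-0.032 -0.054 -0.067] op 0.092
```

carry_out --motion '[{"tx": -3, "ty": 0, "tz": -62, "twist": 5.7, "claw": 1}, {"tx": -3, "ty": 0, "tz": -62, "twist": 5.7, "claw": 1}, {"tx": -3, "ty": 0, "tz": -62, "twist": 5.7, "claw": 1}, {"tx": -3, "ty": 0, "tz": -62, "twist": 5.7, "claw": 1}, {"tx": -3, "ty": 0, "tz": -62, "twist": 5.7, "claw": 1}]'

```text
clock: 1.4
tcp_pos: [0.5256, 0.3363, 0.3832]
tcp_rot: [-0.678, 0.681, 0.193, -0.197]
wrist_force: [0.3, 0.4, 0.6]
opening: 0.0921
```

carry_out --motion '[{"tx": -3, "ty": 0, "tz": -62, "twist": 5.7, "claw": 1}, {"tx": -3, "ty": 0, "tz": -62, "twist": 5.7, "claw": 1}, {"tx": -3, "ty": 0, "tz": -62, "twist": 5.7, "claw": 1}, {"tx": -3, "ty": 0, "tz": -62, "twist": 5.7, "claw": 1}, {"tx": -3, "ty": 0, "tz": -62, "twist": 5.7, "claw": 1}]'

```text
clock: 2.02
tcp_pos: [0.6183, 0.0413, 0.3823]
tcp_rot: [-0.704, 0.71, 0.013, -0.019]
wrist_force: [0.7, -1.3, -0.1]
opening: 0.0919
```

```bash
python3 st.py
```

```text
t 2.02 pos [0.6183 0.0413 0.3823] az 3.8 r 0.62 q [-0.493  0.368  0.518  1.291 -0.171  1.536  0.049]
toolx [ 0.999  0.045 -0.008] tooly [-0.008 -0.008 -1.   ] tilt 0.66 leanaz -132.6 F [ 0.66 -1.33 -0.07] M [-0.1   -0.054  0.003] op 0.0919
```

carry_out --motion '[{"tx": -3, "ty": 0, "tz": -62, "twist": 5.7, "claw": 1}, {"tx": -3, "ty": 0, "tz": -62, "twist": 5.7, "claw": 1}, {"tx": -3, "ty": 0, "tz": -60, "twist": 4.5, "claw": 1}, {"tx": 0, "ty": -60, "tz": 0, "twist": 0, "claw": 1}, {"tx": 0, "ty": -60, "tz": 0, "twist": 0, "claw": 1}]'

```text
clock: 2.65
tcp_pos: [0.5938, -0.1489, 0.4989]
tcp_rot: [-0.698, 0.705, -0.098, 0.082]
wrist_force: [2.1, -0.6, -0.1]
opening: 0.0918
```

```bash
python3 st.py;  python3 - <<'E'
from h import *
im,d=env.camera("wrist"); cv2.imwrite("pics/w1.png",im)
E
```

```text
t 2.65 pos [ 0.5938 -0.1489  0.4989] az -14.1 r 0.612 q [-0.208  0.399  0.651  0.996 -0.23   1.836  0.093]
toolx [ 0.967 -0.252 -0.022] tooly [-0.024 -0.007 -1.   ] tilt 1.45 leanaz -164.2 F [ 2.05 -0.56 -0.14] M [-0.136 -0.071  0.043] op 0.0918
```

View pics/w1.png

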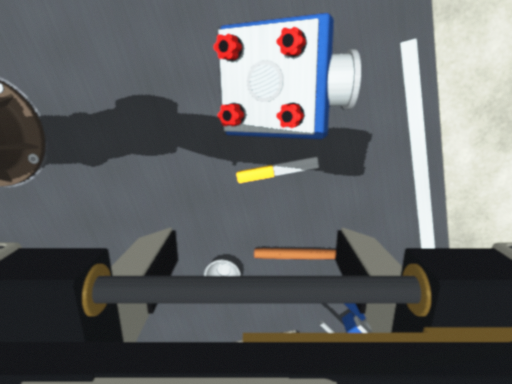

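The wrist view shows knob 4 at (229,46), knob 1 at (291,41), knob 3 at (231,115) and knob 2 at (290,116), all clear of the file. I'll keep rising until the wrist joint runs out of range. The tool should then have to lean outward, which is the lean the face needs.

carry_out --motion '[{"tx": 0, "ty": -60, "tz": 0, "twist": 0, "claw": 1}, {"tx": 0, "ty": -60, "tz": 0, "twist": 0, "claw": 1}, {"tx": 0, "ty": -60, "tz": 0, "twist": 0, "claw": 1}]'

```text
clock: 3.08
tcp_pos: [0.58, -0.1446, 0.6011]
tcp_rot: [-0.695, 0.707, -0.071, 0.108]
wrist_force: [-0.1, 0.5, 0.4]
opening: 0.0917
```

```bash
python3 st.py
```

```text
t 3.08 pos [ 0.58   -0.1446  0.6011] az -14.0 r 0.598 q [-0.039  0.361  0.371  0.743 -0.133  2.002 -0.007]
toolx [ 0.966 -0.251  0.054] tooly [ 0.049 -0.024 -0.999] tilt 3.14 leanaz -25.6 F [-0.14  0.5   0.39] M [-0.087  0.154 -0.004] op 0.0917
```

```bash
python3 -c "
from h import *
print(env.sense()['qpos'], env.sense()['qd'])"
```

```text
[-0.03923272  0.36096224  0.37110088  0.74344327 -0.13300637  2.00185
 -0.00746438] [-0.26698576 -0.32293078  0.46597972 -0.08386903 -0.02914294  0.01060623
  0.02595466]
```

carry_out --motion '[{"tx": 0, "ty": -60, "tz": 0, "twist": 0, "claw": 1}, {"tx": 0, "ty": -60, "tz": 0, "twist": 0, "claw": 1}, {"tx": 0, "ty": -60, "tz": 0, "twist": 0, "claw": 1}]'

```text
clock: 3.45
tcp_pos: [0.5348, -0.1367, 0.6789]
tcp_rot: [-0.686, 0.71, -0.025, 0.158]
wrist_force: [0.3, 0.7, -0.1]
opening: 0.0919
```

```bash
python3 st.py
```

```text
t 3.45 pos [ 0.5348 -0.1367  0.6789] az -14.3 r 0.552 q [-0.175  0.23   0.511  0.742 -0.125  2.002 -0.009]
toolx [ 0.949 -0.252  0.19 ] tooly [ 0.182 -0.057 -0.982] tilt 10.98 leanaz -17.6 F [ 0.28  0.7  -0.07] M [-0.022  0.246 -0.   ] op 0.0919
```

The tool is leaning outward as hoped, 11° so far and in the right azimuth. I'll continue.

carry_out --motion '[{"tx": 0, "ty": -60, "tz": 0, "twist": 0, "claw": 1}, {"tx": 0, "ty": -60, "tz": 0, "twist": 0, "claw": 1}, {"tx": 0, "ty": -60, "tz": 0, "twist": 0, "claw": 1}]'

```text
clock: 3.82
tcp_pos: [0.4813, -0.1279, 0.7475]
tcp_rot: [-0.675, 0.708, 0.02, 0.206]
wrist_force: [0.3, 1.3, 0.7]
opening: 0.0918
```

```bash
python3 st.py
```

```text
t 3.83 pos [ 0.4813 -0.1279  0.7475] az -14.9 r 0.498 q [-0.583  0.094  0.899  0.754 -0.089  2.002 -0.016]
toolx [ 0.914 -0.251  0.318] tooly [ 0.306 -0.087 -0.948] tilt 18.56 leanaz -15.9 F [0.29 1.26 0.68] M [0.099 0.434 0.004] op 0.0918
```

carry_out --motion '[{"tx": 0, "ty": -60, "tz": 0, "twist": 0, "claw": 1}, {"tx": 0, "ty": -60, "tz": 0, "twist": 0, "claw": 1}]'

```text
clock: 4.08
tcp_pos: [0.4586, -0.1253, 0.7748]
tcp_rot: [-0.669, 0.706, 0.039, 0.229]
wrist_force: [1.5, -0.7, -1.1]
opening: 0.0918
```

```bash
python3 st.py
```

```text
t 4.08 pos [ 0.4586 -0.1253  0.7748] az -15.3 r 0.475 q [-0.675  0.013  0.836  0.748  0.038  2.002 -0.093]
toolx [ 0.892 -0.251  0.375] tooly [ 0.361 -0.103 -0.927] tilt 22.05 leanaz -15.9 F [ 1.48 -0.73 -1.14] M [-0.027  0.443 -0.018] op 0.0918
```

carry_out --motion '[{"tx": -14, "ty": 58, "tz": 13, "twist": 0, "claw": 1}, {"tx": -14, "ty": 58, "tz": 13, "twist": 0, "claw": 1}, {"tx": -14, "ty": 58, "tz": 13, "twist": 0, "claw": 1}, {"tx": -14, "ty": 58, "tz": 13, "twist": 0, "claw": 1}, {"tx": -14, "ty": 58, "tz": 13, "twist": 0, "claw": 1}]'

```text
clock: 4.7
tcp_pos: [0.5195, -0.0917, 0.4793]
tcp_rot: [-0.674, 0.697, 0.032, 0.245]
wrist_force: [1.8, 0.3, 0.5]
opening: 0.0918
```

```bash
python3 st.py; python3 - <<'E'
from h import *
p=env.camera_params("wrist");im,d=env.camera("wrist"); cv2.imwrite("pics/w2.png",im);np.save("pics/w2.npy",d); import pickle; pickle.dump(p,open("pics/w2.pkl","wb"))
E
```

```text
t 4.7 pos [ 0.5195 -0.0917  0.4793] az -10.0 r 0.527 q [-0.791 -0.202  0.639  1.67   0.275  1.269 -0.481]
toolx [ 0.878 -0.284  0.385] tooly [ 0.375 -0.091 -0.923] tilt 22.68 leanaz -13.6 F [1.78 0.28 0.45] M [ 0.006  0.437 -0.043] op 0.0918
```

View pics/w2.png

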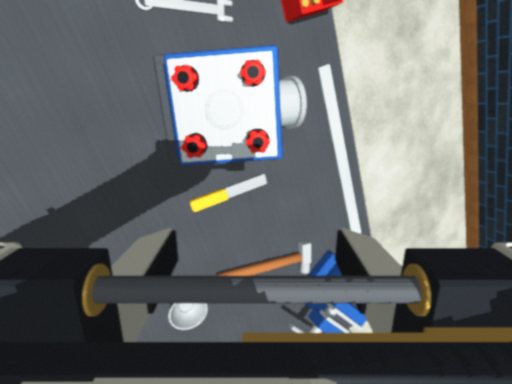

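The wrist view shows knobs 4 (185,78), 1 (252,73), 3 (194,146) and 2 (257,141), seen square on. The tool axis is within about 1° of the face normal. I'll go closer and take a second view.

carry_out --motion '[{"tx": 0, "ty": 50, "tz": 0, "twist": 0, "claw": 1}, {"tx": 0, "ty": 50, "tz": 0, "twist": 0, "claw": 1}, {"tx": 0, "ty": 30, "tz": 0, "twist": 0, "claw": 1}, {"tx": 0, "ty": 0, "tz": 0, "twist": 0, "claw": 1}]'

```text
clock: 5.25
tcp_pos: [0.5594, -0.1098, 0.3444]
tcp_rot: [-0.675, 0.697, 0.021, 0.242]
wrist_force: [0.0, -0.9, 0.3]
opening: 0.0919
```

```bash
python3 st.py; cat > look.py <<'E'
from h import *
import sys,pickle
n=sys.argv[1]
p=env.camera_params("wrist");im,d=env.camera("wrist"); cv2.imwrite(f"pics/{n}.png",im);np.save(f"pics/{n}.npy",d);pickle.dump(p,open(f"pics/{n}.pkl","wb"))
E
python3 look.py w3
```

```text
t 5.25 pos [ 0.5594 -0.1098  0.3444] az -11.1 r 0.57 q [-0.78  -0.042  0.827  1.877  0.125  0.928 -0.323]
toolx [ 0.882 -0.297  0.365] tooly [ 0.355 -0.088 -0.931] tilt 21.48 leanaz -13.9 F [ 0.04 -0.86  0.31] M [-0.007  0.506 -0.02 ] op 0.0919
```

View pics/w3.png

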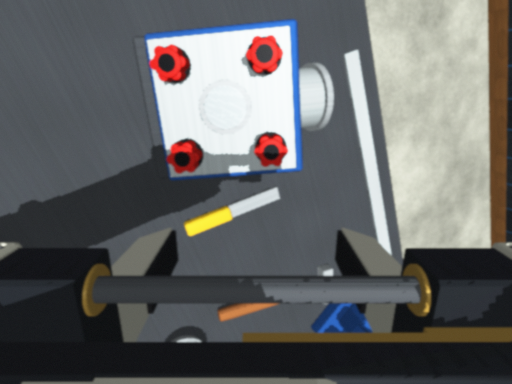

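```bash
cat > ana.py <<'E'
from h import *
import pickle,sys
np.set_printoptions(suppress=True)
def ana(n,verbose=True):
    im=cv2.imread(f"pics/{n}.png");d=np.load(f"pics/{n}.npy");p=pickle.load(open(f"pics/{n}.pkl","rb"))
    m=red(im); bs=[b for b in blobs(m,100) if b[1][1]<230 and b[1][0]<300 and b[1][2]<60]
    hsv=cv2.cvtColor(im,cv2.COLOR_BGR2HSV)
    white=((hsv[...,1]<40)&(hsv[...,2]>190)).astype(np.uint8)
    wb=max(blobs(cv2.erode(white,np.ones((3,3)))*1,200),key=lambda b:b[1][4] if b[1][1]<200 and b[1][0]<300 else 0)
    cov=wb[2]
    vs,us=np.nonzero(cov&(d>0)); X=np.array([backproj(p,(u,v),d[v,u]) for u,v in zip(us,vs)])
    c=np.median(X,0)
    keep=np.ones(len(X),bool)
    for _ in range(5):
        c=X[keep].mean(0); nrm=np.linalg.svd(X[keep]-c,full_matrices=False)[2][2]; nrm*=np.sign(nrm[2]); e=(X-c)@nrm; keep=abs(e)<2.5*max(e[keep].std(),2e-4)
    if verbose: print(n,"cover plane n",nrm.round(4),"tilt",np.degrees(np.arccos(nrm[2])).round(2),"az",np.degrees(np.arctan2(-nrm[1],-nrm[0])).round(2),"rms",e[keep].std().round(5),keep.sum())
    out=[]
    for cc,s,bm in bs:
        cnt=cv2.findContours(bm.astype(np.uint8),cv2.RETR_EXTERNAL,cv2.CHAIN_APPROX_NONE)[0][0]
        hull=cv2.convexHull(cnt); hm=np.zeros(bm.shape,np.uint8); cv2.fillConvexPoly(hm,hull,1)
        hm2=cv2.erode(hm,np.ones((5,5)))
        dk=((hsv[...,2]<60)&(hm2>0)).astype(np.uint8)
        db=max(blobs(dk,10),key=lambda b:b[1][4])
        z=np.median(d[db[2]]); Y=backproj(p,db[0],z)
        out.append((Y,db[0],cv2.minEnclosingCircle(cnt)))
        if verbose: print("hub px",db[0].round(1),"X",Y.round(4),"h over cover",((Y-c)@nrm).round(4),"minc",np.round(cv2.minEnclosingCircle(cnt)[0],1))
    return nrm,c,out,p
if __name__=="__main__":
    for n in sys.argv[1:]: 
        nrm,c,out,p=ana(n)
        Y=np.array([o[0] for o in out]); print("mean",Y.mean(0).round(4)); 
E
python3 ana.py w2 w3
```

```text
w2 cover plane n [-0.3767  0.0923  0.9217] tilt 22.82 az -13.77 rms 0.00142 6381Traceback (most recent call last):
  File "ana.py", line 30, in <module>
    nrm,c,out,p=ana(n)
                ~~~^^^
  File "ana.py", line 23, in ana
    db=max(blobs(dk,10),key=lambda b:b[1][4])
ValueError: max() iterable argument is empty
```

```bash
sed -i 's/hsv\[...,2\]<60)&(hm2>0)/hsv[...,2]<100)\&(hm2>0)/; s/blobs(dk,10)/blobs(dk,4)/' ana.py; python3 ana.py w3; python3 - <<'E'
from h import *
im=cv2.imread("pics/w3.png")[20:180,140:310]; cv2.imwrite("pics/w3z.png",cv2.resize(im,None,fx=3.5,fy=3.5,interpolation=cv2.INTER_CUBIC))
E
```

```text
w3 cover plane n [-0.3772  0.0926  0.9215] tilt 22.85 az -13.79 rms 0.00125 11303
hub px [263.9  53. ] X [ 0.6728 -0.008   0.1806] h over cover 0.0424 minc [264.  54.]
hub px [166.1  62.2] X [0.5746 0.0156 0.1374] h over cover 0.0419 minc [169.5  63. ]
hub px [270.7 152.4] X [ 0.647  -0.1158  0.1803] h over cover 0.0419 minc [270.4 149.8]
hub px [181.6 158.9] X [ 0.5489 -0.0918  0.1374] h over cover 0.0416 minc [184. 156.]
mean [ 0.6108 -0.05    0.1589]
```

View pics/w3z.png

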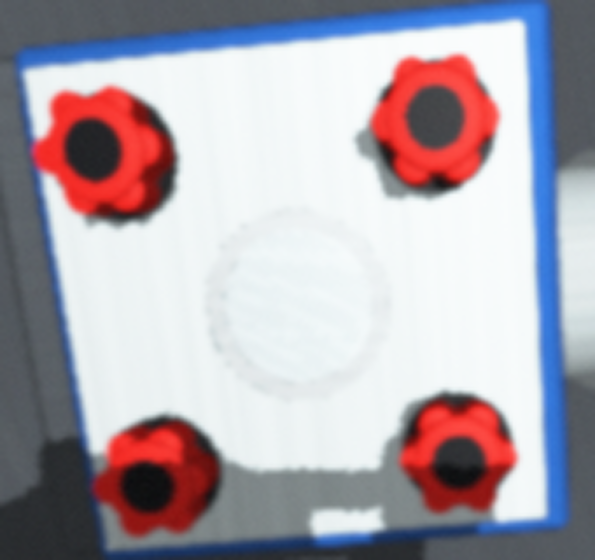

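```bash
cat > go.py <<'E'
# usage: go.py knob height_of_TCP_above_faceplane_mm psi_deg [nrows]
from h import *
import sys
np.set_printoptions(suppress=True)
yaw=np.radians(-13.6);sl=np.radians(23)
F=R.from_euler('ZY',[yaw,-sl]).as_matrix()   # columns x,y,z of face
C0=np.array([.6108,-.0500,.1589])-.058*F[:,2]
try: C0=C0+np.array(eval(open('off.txt').read()))
except FileNotFoundError: pass
S={1:(1,1),2:(1,-1),3:(-1,-1),4:(-1,1),0:(0,0)}
def info():
    s=env.sense(); r=quat().as_matrix()
    f=F.T@(s['tcp_pos']-C0)*1000
    rf=F.T@r
    psi=np.degrees(np.arctan2(rf[1,0],rf[0,0]))
    M=F[:,2]@s['moment']
    print("t",round(s['clock'],2),"faceTCP mm",f.round(1),"psi",psi.round(1),"tooly in face",rf[:,1].round(3),"Mz",M.round(3),"F_face",(F.T@s['wrist_force']).round(1),"op",round(s['opening'],4),"q6,7",s['qpos'][[5,6]].round(2),"q3",s['qpos'][2].round(2))
    return s,r,f,psi
if __name__=="__main__":
    s,r,f,psi=info()
    if len(sys.argv)>1:
        k=int(sys.argv[1]);h=float(sys.argv[2]);ps=float(sys.argv[3]);n=int(sys.argv[4]) if len(sys.argv)>4 else 1
        sx,sy=S[k]; T=C0+F@(np.array([55*sx,55*sy,h])/1000)
        # keep the pad-centre (19 mm behind) on knob axis
        g=r[:,1]*-.019; T2=T+F[:,2]*.019-g
        d=r.T@(T2-s['tcp_pos'])*1000
        print("delta tool mm",d.round(1),"norm",np.linalg.norm(d).round(1),"twist",(psi-ps+180)%360-180, "| per row",(d/n).round(1),((psi-ps)/n).round(1))
E
python3 go.py 1 80 25 4; cat ana.py >/dev/null; sed -n 1,3p go.py >/dev/null; python3 - <<'E'
from go import *
print(C0,F.round(4))
for p in ([.6728,-.008,.1806],[.647,-.1158,.1803],[.5489,-.0918,.1374],[.5746,.0156,.1374]): print((F.T@(np.array(p)-C0)*1000).round(1))
E
```

```text
t 5.3 faceTCP mm [ 40.5 -70.1 243.9] psi -4.7 tooly in face [-0.024 -0.001 -1.   ] Mz 0.094 F_face [-0.6  0.   1.4] op 0.0921 q6,7 [ 0.93 -0.32] q3 0.83
delta tool mm [  7.8 163.4 126.3] norm 206.6 twist -29.653157823823307 | per row [ 1.9 40.8 31.6] -7.4
[ 0.63282697 -0.05532889  0.10551072] [[ 0.8947  0.2351 -0.3798]
 [-0.2164  0.972   0.0919]
 [ 0.3907  0.      0.9205]]
[54.9 55.4 58.3]
[ 55.  -55.4  57.9]
[-54.7 -55.2  57.9]
[-55.   55.2  58. ]
```

carry_out --motion '[{"tx": 4, "ty": 10, "tz": 61, "twist": 0, "claw": 1}, {"tx": 4, "ty": 10, "tz": 61, "twist": 0, "claw": 1}, {"tx": 0, "ty": 45, "tz": 4, "twist": -10, "claw": 1}, {"tx": 0, "ty": 45, "tz": 0, "twist": -10, "claw": 1}, {"tx": 0, "ty": 20, "tz": 0, "twist": -8, "claw": 1}]'

```text
clock: 5.92
tcp_pos: [0.6628, 0.001, 0.2464]
tcp_rot: [-0.651, 0.73, 0.194, 0.071]
wrist_force: [-0.2, 0.3, 0.8]
opening: 0.0918
```

```bash
python3 go.py 1 80 22
```

```text
t 5.92 faceTCP mm [ 69.7  61.8 123.5] psi 23.6 tooly in face [-0.007  0.014 -1.   ] Mz 0.105 F_face [0.1 0.3 0.9] op 0.0918 q6,7 [0.69 0.15] q3 0.64
delta tool mm [-16.2  43.5  -0.8] norm 46.4 twist 1.5961697691165 | per row [-16.2  43.5  -0.8] 1.6
```

carry_out --motion '[{"tx": -16, "ty": 40, "tz": -1, "twist": 1.6, "claw": 1}, {"tx": 0, "ty": 0, "tz": 0, "twist": 0, "claw": 1}]'

```text
clock: 6.18
tcp_pos: [0.6658, -0.0057, 0.2073]
tcp_rot: [-0.654, 0.729, 0.187, 0.083]
wrist_force: [-0.2, -0.5, 0.1]
opening: 0.0922
```

```bash
python3 go.py 1 27 22; python3 look.py w4
```

```text
t 6.17 faceTCP mm [58.6 56.  85.7] psi 22.0 tooly in face [-0.003  0.016 -1.   ] Mz 0.026 F_face [-0.1 -0.5  0.2] op 0.0922 q6,7 [0.59 0.18] q3 0.62
delta tool mm [-3.8 58.7 -0.2] norm 58.8 twist 0.04708857789231047 | per row [-3.8 58.7 -0.2] 0.0
```

View pics/w4.png

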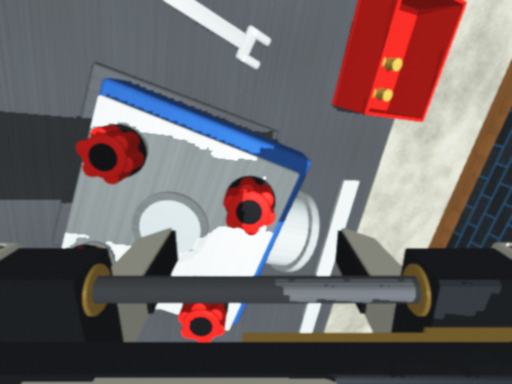

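```bash
python3 - <<'E'
from go import *
import pickle
p=pickle.load(open("pics/w4.pkl","rb")); d=np.load("pics/w4.npy")
for k in (1,4,2):
    sx,sy=S[k]; T=C0+F@(np.array([55*sx,55*sy,58])/1000); print(k,"pred hub",proj(p,T).round(1))
im=cv2.imread("pics/w4.png");hsv=cv2.cvtColor(im,cv2.COLOR_BGR2HSV)
for (u,v) in ((249,210),(102,156),(202,325)):
    m=np.zeros(im.shape[:2],np.uint8); cv2.circle(m,(u,v),18,1,-1); dk=((hsv[...,2]<70)&(hsv[...,1]<120)&(m>0)).astype(np.uint8)
    b=max(blobs(dk,4),key=lambda b:b[1][4]); z=np.median(d[b[2]]); print("obs",b[0].round(1),(F.T@(backproj(p,b[0],z)-C0)*1000).round(1))
E
```

```text
1 pred hub [[248.9 212.2]]
4 pred hub [[102.4 156.9]]
2 pred hub [[200.2 326.8]]
obs [248.5 211.7] [54.7 55.3 58. ]
obs [102.4 156.9] [-55.1  55.   57.9]
obs [200.5 326.1] [ 55.1 -54.5  57.7]
```

Predicted and observed hub positions agree within 0.5 mm. Now I'll descend onto knob 1.

carry_out --motion '[{"tx": -4, "ty": 30, "tz": 0, "twist": 0, "claw": 1}, {"tx": 0, "ty": 28, "tz": 0, "twist": 0, "claw": 1}, {"tx": 0, "ty": 0, "tz": 0, "twist": 0, "claw": 1}]'

```text
clock: 6.6
tcp_pos: [0.6937, -0.0075, 0.1662]
tcp_rot: [-0.654, 0.726, 0.195, 0.088]
wrist_force: [-0.8, -0.1, 0.2]
opening: 0.0918
```

```bash
python3 go.py 1 27 22
```

```text
t 6.6 faceTCP mm [67.8 60.8 37.2] psi 22.1 tooly in face [ 0.014  0.026 -1.   ] Mz 0.038 F_face [-0.6 -0.3  0.5] op 0.0918 q6,7 [0.49 0.25] q3 0.55
delta tool mm [-13.8   9.9  -0.4] norm 17.0 twist 0.08982630651334489 | per row [-13.8   9.9  -0.4] 0.1
```

carry_out --motion '[{"tx": -13, "ty": 5, "tz": 0, "twist": 0, "claw": 1}, {"tx": 0, "ty": 4, "tz": 0, "twist": 0, "claw": 1}]'

```text
clock: 6.85
tcp_pos: [0.6866, -0.0097, 0.1573]
tcp_rot: [-0.654, 0.725, 0.197, 0.09]
wrist_force: [0.4, 0.4, -0.7]
opening: 0.0917
```

```bash
python3 go.py 1 27 22
```

```text
t 6.85 faceTCP mm [58.4 57.  31.4] psi 22.1 tooly in face [ 0.019  0.029 -0.999] Mz 0.007 F_face [ 0.   0.4 -0.7] op 0.0917 q6,7 [0.46 0.26] q3 0.54
delta tool mm [-3.5  4.3 -0.3] norm 5.6 twist 0.07800857802655514 | per row [-3.5  4.3 -0.3] 0.1
```

carry_out --motion '[{"tx": -4, "ty": 4, "tz": 0, "twist": 0, "claw": 0.55}, {"tx": 0, "ty": 0, "tz": 0, "twist": 0, "claw": 0.55}]'

```text
clock: 7.1
tcp_pos: [0.6846, -0.0103, 0.1529]
tcp_rot: [-0.654, 0.725, 0.197, 0.091]
wrist_force: [0.1, -0.4, 0.1]
opening: 0.0762
```

```bash
python3 go.py 1 27 22
```

```text
t 7.1 faceTCP mm [55.1 56.  28.1] psi 22.1 tooly in face [ 0.02   0.03  -0.999] Mz 0.017 F_face [ 0.2 -0.4  0. ] op 0.0762 q6,7 [0.44 0.27] q3 0.53
delta tool mm [ 0.1  1.1 -0.5] norm 1.2 twist 0.07491105666341014 | per row [ 0.1  1.1 -0.5] 0.1
```

carry_out --motion '[{"tx": 0, "ty": 0, "tz": 0, "twist": 0, "claw": 0}, {"tx": 0, "ty": 0, "tz": 0, "twist": 0, "claw": 0}, {"tx": 0, "ty": 0, "tz": 0, "twist": 0, "claw": 0}, {"tx": 0, "ty": 0, "tz": 0, "twist": 0, "claw": 0}]' --force 40

```text
clock: 7.6
tcp_pos: [0.6835, -0.0105, 0.1524]
tcp_rot: [-0.654, 0.725, 0.196, 0.09]
wrist_force: [-6.0, -0.4, 2.4]
opening: 0.04
```

```bash
python3 go.py 1 27 22;  python3 - <<'E'
from go import *
for i in range(3):
    env.camera("scene"); s=env.sense(); print((F[:,2]@s['moment']).round(4),(F.T@s['moment']).round(3), s['joint_efforts'][6].round(4))
E
```

```text
t 7.6 faceTCP mm [53.9 55.5 28.1] psi 22.1 tooly in face [ 0.018  0.029 -0.999] Mz 0.092 F_face [-4.3 -1.8  4.5] op 0.04 q6,7 [0.44 0.27] q3 0.53
delta tool mm [ 1.3  1.1 -0.5] norm 1.8 twist 0.07246628463079219 | per row [ 1.3  1.1 -0.5] 0.1
0.1118 [-0.494  1.467  0.112] -0.0575
0.1136 [-0.458  1.459  0.114] -0.0553
0.0929 [-0.472  1.439  0.093] -0.0547
```

carry_out --motion '[{"tx": 0, "ty": 0, "tz": 0, "twist": 9, "claw": 0}, {"tx": 0, "ty": 0, "tz": 0, "twist": 9, "claw": 0}, {"tx": 0, "ty": 0, "tz": 0, "twist": 9, "claw": 0}]'

```text
clock: 8.12
tcp_pos: [0.6837, -0.0106, 0.1527]
tcp_rot: [-0.682, 0.682, 0.034, 0.261]
wrist_force: [1.2, -0.4, -2.8]
opening: 0.0402
```

```bash
cat >> go.py <<'E'
    print("Mface",(F.T@s['moment']).round(3),"tau7",s['joint_efforts'][6].round(4))
E
python3 go.py 1 27 -22
```

```text
t 8.12 faceTCP mm [54.2 55.5 28.2] psi -5.6 tooly in face [ 0.018  0.03  -0.999] Mz 0.318 F_face [ 0.  -0.1 -3.1] op 0.0402 q6,7 [ 0.46 -0.08] q3 0.66
delta tool mm [1.1 1.2 0.2] norm 1.7 twist 16.379522890452535 | per row [1.1 1.2 0.2] 16.4
Mface [-0.337  0.345  0.318] tau7 1.704
```

carry_out --motion '[{"tx": 0, "ty": 0, "tz": 0, "twist": 8, "claw": 0}, {"tx": 0, "ty": 0, "tz": 0, "twist": 8, "claw": 0}, {"tx": 0, "ty": 0, "tz": 0, "twist": 0, "claw": 0}]'

```text
clock: 8.5
tcp_pos: [0.6838, -0.0107, 0.1527]
tcp_rot: [0.68, -0.638, 0.064, -0.356]
wrist_force: [-1.3, -0.2, 1.5]
opening: 0.0403
```

```bash
python3 go.py 1 27 -22;python3 - <<'E'
from go import *
for i in range(2):
    env.camera("scene"); s=env.sense(); print((F.T@s['moment']).round(3), s['joint_efforts'][6].round(4))
E
python3 look.py w5
```

```text
t 8.5 faceTCP mm [54.4 55.3 28.1] psi -22.1 tooly in face [ 0.019  0.029 -0.999] Mz -0.056 F_face [-0.5 -0.5  1.8] op 0.0403 q6,7 [ 0.47 -0.29] q3 0.74
delta tool mm [0.8 1.2 0.5] norm 1.5 twist -0.0775546036273056 | per row [0.8 1.2 0.5] -0.1
Mface [-0.407  0.367 -0.056] tau7 -0.9356
[-0.395  0.312 -0.066] -0.2797
[-0.364  0.332 -0.151] -0.0695
```

View pics/w5.png

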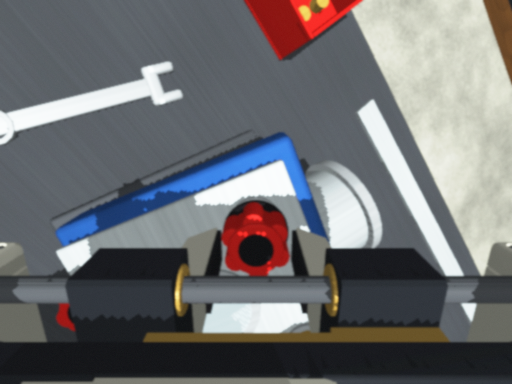

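Knob 1 turned about 44° (psi +22 to −22) without slipping, and the picture shows it still centred between the pads at (255,240). Now I'll release and lift.

carry_out --motion '[{"tx": 0, "ty": 0, "tz": 0, "twist": 0, "claw": 0.8}, {"tx": 0, "ty": 0, "tz": 0, "twist": 0, "claw": 0.8}, {"tx": 0, "ty": -22, "tz": 0, "twist": 0, "claw": 0.8}, {"tx": 0, "ty": -35, "tz": 0, "twist": 0, "claw": 0.8}]'

```text
clock: 9.15
tcp_pos: [0.6596, -0.0071, 0.2036]
tcp_rot: [0.68, -0.64, 0.063, -0.353]
wrist_force: [0.4, 1.2, 0.3]
opening: 0.0722
```

```bash
python3 go.py 3 80 22 3
```

```text
t 9.15 faceTCP mm [51.9 53.1 84.5] psi -21.7 tooly in face [ 0.015  0.027 -1.   ] Mz 0.067 F_face [0.2 1.3 0.3] op 0.0722 q6,7 [ 0.56 -0.38] q3 0.87
delta tool mm [ -59.2   -0.1 -139.5] norm 151.5 twist -43.70156676556974 | per row [-19.7  -0.  -46.5] -14.6
Mface [-0.15   0.552  0.067] tau7 1.2221
```

carry_out --motion '[{"tx": -23, "ty": 0, "tz": -56, "twist": 0, "claw": 0.8}, {"tx": -23, "ty": 0, "tz": -56, "twist": -10.6, "claw": 0.8}, {"tx": -16, "ty": 0, "tz": -24, "twist": -10.6, "claw": 0.8}, {"tx": 0, "ty": 0, "tz": 0, "twist": -10.6, "claw": 0.8}, {"tx": 0, "ty": 0, "tz": 0, "twist": -10.6, "claw": 0.8}]'

```text
clock: 9.78
tcp_pos: [0.5411, -0.0911, 0.1606]
tcp_rot: [-0.655, 0.724, 0.195, 0.095]
wrist_force: [-0.1, -0.1, -0.1]
opening: 0.0734
```

```bash
python3 go.py 3 27 22 3
```

```text
t 9.78 faceTCP mm [-52.8 -56.3  82.3] psi 21.6 tooly in face [ 0.022  0.031 -0.999] Mz 0.094 F_face [-0.1 -0.1 -0. ] op 0.0734 q6,7 [0.35 0.38] q3 0.66
delta tool mm [-2.7 55.2  1.3] norm 55.3 twist -0.42480016753083305 | per row [-0.9 18.4  0.4] -0.1
Mface [-0.14   0.533  0.094] tau7 -2.6895
```

carry_out --motion '[{"tx": -4, "ty": 20, "tz": 1, "twist": 0, "claw": 0.8}, {"tx": -3, "ty": 20, "tz": 0, "twist": 0, "claw": 0.8}, {"tx": -2, "ty": 10, "tz": 0, "twist": 0, "claw": 0.8}]'

```text
clock: 10.15
tcp_pos: [0.5548, -0.0951, 0.112]
tcp_rot: [-0.654, 0.724, 0.198, 0.094]
wrist_force: [0.4, 0.1, 0.4]
opening: 0.0735
```

```bash
python3 go.py 3 27 22 1
```

```text
t 10.15 faceTCP mm [-58.7 -57.   31.9] psi 21.8 tooly in face [ 0.026  0.033 -0.999] Mz -0.003 F_face [0.5 0.2 0.2] op 0.0735 q6,7 [0.22 0.6 ] q3 0.47
delta tool mm [4.7 5.1 0.7] norm 7.0 twist -0.17585010376043897 | per row [4.7 5.1 0.7] -0.2
Mface [-0.18   0.522 -0.003] tau7 -0.2194
```

carry_out --motion '[{"tx": 4, "ty": 4, "tz": 1, "twist": 0, "claw": 0.3}, {"tx": 0, "ty": 0, "tz": 0, "twist": 0, "claw": 0.3}, {"tx": 0, "ty": 0, "tz": 0, "twist": 0, "claw": 0}, {"tx": 0, "ty": 0, "tz": 0, "twist": 0, "claw": 0}]'

```text
clock: 10.65
tcp_pos: [0.5595, -0.0942, 0.1098]
tcp_rot: [-0.654, 0.724, 0.198, 0.094]
wrist_force: [-1.9, -0.8, -4.5]
opening: 0.0403
```

```bash
python3 go.py 3 27 22 1
```

```text
t 10.65 faceTCP mm [-55.5 -55.   28.2] psi 21.8 tooly in face [ 0.025  0.032 -0.999] Mz 0.156 F_face [-3.3 -1.3 -3.5] op 0.0403 q6,7 [0.22 0.6 ] q3 0.46
delta tool mm [1.1 1.2 0.2] norm 1.7 twist -0.17056522629377469 | per row [1.1 1.2 0.2] -0.2
Mface [-0.433  1.207  0.156] tau7 -0.0947
```

carry_out --motion '[{"tx": 0, "ty": 0, "tz": 0, "twist": 0, "claw": 0}, {"tx": 0, "ty": 0, "tz": 0, "twist": 9, "claw": 0}, {"tx": 0, "ty": 0, "tz": 0, "twist": 9, "claw": 0}, {"tx": 0, "ty": 0, "tz": 0, "twist": 9, "claw": 0}]'

```text
clock: 11.15
tcp_pos: [0.5596, -0.0942, 0.1099]
tcp_rot: [0.682, -0.681, -0.036, -0.264]
wrist_force: [1.3, -1.7, -6.2]
opening: 0.04
```

```bash
python3 go.py 3 27 -22 1
```

```text
t 11.15 faceTCP mm [-55.3 -55.   28.3] psi -5.8 tooly in face [ 0.026  0.032 -0.999] Mz 0.253 F_face [-0.9 -1.3 -6.4] op 0.04 q6,7 [0.24 0.29] q3 0.58
delta tool mm [0.7 1.3 0.7] norm 1.6 twist 16.18741875445602 | per row [0.7 1.3 0.7] 16.2
Mface [-0.567  0.314  0.253] tau7 1.505
```

carry_out --motion '[{"tx": 0, "ty": 0, "tz": 0, "twist": 8, "claw": 0}, {"tx": 0, "ty": 0, "tz": 0, "twist": 8, "claw": 0}, {"tx": 0, "ty": 0, "tz": 0, "twist": 0, "claw": 0}, {"tx": 0, "ty": 0, "tz": 0, "twist": 0, "claw": 0.8}, {"tx": 0, "ty": 0, "tz": 0, "twist": 0, "claw": 0.8}]'

```text
clock: 11.78
tcp_pos: [0.5603, -0.0939, 0.1104]
tcp_rot: [0.68, -0.637, 0.059, -0.358]
wrist_force: [-0.4, 0.7, 0.0]
opening: 0.056
```

```bash
python3 go.py 3 80 -22 1
```

```text
t 11.78 faceTCP mm [-54.7 -54.5  28.5] psi -21.9 tooly in face [ 0.027  0.031 -0.999] Mz 0.06 F_face [-0.5  0.6  0.3] op 0.056 q6,7 [0.25 0.1 ] q3 0.66
delta tool mm [  0.8 -51.4   2.2] norm 51.5 twist 0.0628038743015793 | per row [  0.8 -51.4   2.2] 0.1
Mface [-0.158  0.508  0.06 ] tau7 -0.0641
```

carry_out --motion '[{"tx": 0, "ty": -22, "tz": 0, "twist": 0, "claw": 0.8}, {"tx": 0, "ty": -34, "tz": 0, "twist": 0, "claw": 0.8}, {"tx": 51, "ty": 0, "tz": 20, "twist": 0, "claw": 0.8}, {"tx": 51, "ty": 0, "tz": 20, "twist": -10.6, "claw": 0.8}, {"tx": 0, "ty": 0, "tz": 0, "twist": -10.6, "claw": 0.8}]'

```text
clock: 12.4
tcp_pos: [0.6387, -0.1054, 0.2082]
tcp_rot: [-0.682, 0.691, 0.073, 0.229]
wrist_force: [-1.5, -0.3, -1.3]
opening: 0.0731
```

```bash
python3 go.py 2 60 22 1
```

```text
t 12.4 faceTCP mm [ 56.2 -47.3  87.7] psi 0.2 tooly in face [ 0.028  0.039 -0.999] Mz 0.13 F_face [-1.8 -0.6 -0.7] op 0.0731 q6,7 [0.54 0.24] q3 0.8
delta tool mm [-1.5 27.4 -8.1] norm 28.6 twist -21.815099244927183 | per row [-1.5 27.4 -8.1] -21.8
Mface [-0.191  0.585  0.13 ] tau7 -2.3286
```

carry_out --motion '[{"tx": -2, "ty": 12, "tz": -8, "twist": -10.7, "claw": 0.8}, {"tx": 0, "ty": 12, "tz": 0, "twist": -10.7, "claw": 0.8}, {"tx": 0, "ty": 0, "tz": 0, "twist": 0, "claw": 0.8}]'

```text
clock: 12.78
tcp_pos: [0.6468, -0.1143, 0.1863]
tcp_rot: [-0.656, 0.721, 0.199, 0.098]
wrist_force: [-0.2, -0.5, 0.5]
opening: 0.0737
```

```bash
python3 go.py 2 27 22 1
```

```text
t 12.78 faceTCP mm [ 56.8 -54.   63.6] psi 21.5 tooly in face [ 0.03   0.04  -0.999] Mz 0.035 F_face [ 0.1 -0.5  0.5] op 0.0737 q6,7 [0.49 0.62] q3 0.64
delta tool mm [-2.8 36.5 -0.7] norm 36.6 twist -0.4677261619646913 | per row [-2.8 36.5 -0.7] -0.5
Mface [-0.171  0.609  0.035] tau7 1.7949
```

carry_out --motion '[{"tx": -3, "ty": 18, "tz": -1, "twist": 0, "claw": 0.8}, {"tx": -2, "ty": 14, "tz": 0, "twist": 0, "claw": 0.8}]'

```text
clock: 13.02
tcp_pos: [0.6569, -0.1181, 0.1568]
tcp_rot: [-0.657, 0.721, 0.198, 0.102]
wrist_force: [-0.1, 0.6, 0.1]
opening: 0.0733
```

```bash
python3 go.py 2 27 22 1
```

```text
t 13.03 faceTCP mm [ 55.2 -55.3  32.3] psi 21.1 tooly in face [ 0.034  0.041 -0.999] Mz 0.052 F_face [-0.2  0.5  0.2] op 0.0733 q6,7 [0.43 0.68] q3 0.58
delta tool mm [0.6 5.3 0.7] norm 5.4 twist -0.8990462987675585 | per row [0.6 5.3 0.7] -0.9
Mface [-0.047  0.488  0.052] tau7 -0.3358
```

carry_out --motion '[{"tx": 1, "ty": 5, "tz": 1, "twist": -1, "claw": 0.3}, {"tx": 0, "ty": 0, "tz": 0, "twist": 0, "claw": 0.3}, {"tx": 0, "ty": 0, "tz": 0, "twist": 0, "claw": 0}, {"tx": 0, "ty": 0, "tz": 0, "twist": 0, "claw": 0}, {"tx": 0, "ty": 0, "tz": 0, "twist": 0, "claw": 0}]'

```text
clock: 13.65
tcp_pos: [0.6585, -0.1172, 0.1518]
tcp_rot: [-0.655, 0.722, 0.202, 0.095]
wrist_force: [2.7, -0.5, -5.5]
opening: 0.0404
```

```bash
python3 go.py 2 27 -22 1
```

```text
t 13.65 faceTCP mm [ 54.5 -54.1  27.2] psi 22.0 tooly in face [ 0.031  0.04  -0.999] Mz 0.134 F_face [ 0.3  0.2 -6.2] op 0.0404 q6,7 [0.42 0.7 ] q3 0.56
delta tool mm [ 1.   0.2 -0.5] norm 1.1 twist 43.96942414569577 | per row [ 1.   0.2 -0.5] 44.0
Mface [-0.083  0.108  0.134] tau7 -0.0906
```

carry_out --motion '[{"tx": 0, "ty": 0, "tz": 0, "twist": 9, "claw": 0}, {"tx": 0, "ty": 0, "tz": 0, "twist": 9, "claw": 0}, {"tx": 0, "ty": 0, "tz": 0, "twist": 9, "claw": 0}, {"tx": 0, "ty": 0, "tz": 0, "twist": 8, "claw": 0}, {"tx": 0, "ty": 0, "tz": 0, "twist": 8, "claw": 0}]'

```text
clock: 14.28
tcp_pos: [0.6591, -0.1176, 0.1522]
tcp_rot: [0.683, -0.633, 0.059, -0.361]
wrist_force: [0.4, -1.9, -6.0]
opening: 0.0405
```

```bash
python3 go.py 2 27 -22 1
```

```text
t 14.28 faceTCP mm [ 55.3 -54.3  27.2] psi -22.2 tooly in face [ 0.033  0.039 -0.999] Mz 0.205 F_face [-1.6 -1.7 -5.9] op 0.0405 q6,7 [0.47 0.12] q3 0.78
delta tool mm [0.3 0.2 0.2] norm 0.4 twist -0.23289778318408594 | per row [0.3 0.2 0.2] -0.2
Mface [-0.785  0.301  0.205] tau7 1.5362
```

carry_out --motion '[{"tx": 0, "ty": 0, "tz": 0, "twist": 0, "claw": 0.8}, {"tx": 0, "ty": 0, "tz": 0, "twist": 0, "claw": 0.8}, {"tx": 0, "ty": -22, "tz": 0, "twist": 0, "claw": 0.8}, {"tx": 0, "ty": -34, "tz": 0, "twist": 0, "claw": 0.8}, {"tx": -48, "ty": 0, "tz": 20, "twist": 0, "claw": 0.8}]'

```text
clock: 14.9
tcp_pos: [0.6139, -0.0738, 0.1931]
tcp_rot: [0.682, -0.634, 0.054, -0.361]
wrist_force: [1.4, 2.0, -0.9]
opening: 0.0732
```

carry_out --motion '[{"tx": -48, "ty": 0, "tz": 20, "twist": 0, "claw": 0.8}, {"tx": -47, "ty": 0, "tz": 20, "twist": -10.6, "claw": 0.8}, {"tx": 0, "ty": 0, "tz": 0, "twist": -10.6, "claw": 0.8}, {"tx": 0, "ty": 0, "tz": 0, "twist": -10.6, "claw": 0.8}, {"tx": 0, "ty": 0, "tz": 0, "twist": -10.6, "claw": 0.8}]'

```text
clock: 15.52
tcp_pos: [0.5637, 0.0235, 0.1645]
tcp_rot: [-0.656, 0.719, 0.205, 0.102]
wrist_force: [0.3, -0.3, 0.4]
opening: 0.0735
```

```bash
python3 go.py 4 60 22 1
```

```text
t 15.53 faceTCP mm [-55.9  60.3  87.8] psi 21.6 tooly in face [ 0.043  0.048 -0.998] Mz 0.056 F_face [ 0.5 -0.2  0.2] op 0.0735 q6,7 [0.35 0.13] q3 0.94
delta tool mm [-1.7 27.6 -5.5] norm 28.2 twist -0.43759403833166743 | per row [-1.7 27.6 -5.5] -0.4
Mface [-0.179  0.496  0.056] tau7 -2.2006
```

carry_out --motion '[{"tx": -4, "ty": 20, "tz": -6, "twist": 0, "claw": 0.8}, {"tx": -3, "ty": 20, "tz": 0, "twist": 0, "claw": 0.8}, {"tx": -2, "ty": 14, "tz": 0, "twist": 0, "claw": 0.8}]'

```text
clock: 15.9
tcp_pos: [0.5826, 0.0153, 0.1144]
tcp_rot: [-0.656, 0.718, 0.212, 0.1]
wrist_force: [0.6, -0.1, 0.5]
opening: 0.0736
```

```bash
python3 go.py 4 27 22 1
```

```text
t 15.9 faceTCP mm [-56.7  56.8  33.8] psi 22.2 tooly in face [ 0.048  0.054 -0.997] Mz -0.003 F_face [0.8 0.  0.2] op 0.0736 q6,7 [0.21 0.33] q3 0.65
delta tool mm [ 1.7  6.8 -2. ] norm 7.3 twist 0.2219748261733514 | per row [ 1.7  6.8 -2. ] 0.2
Mface [-0.166  0.533 -0.003] tau7 -0.4402
```

carry_out --motion '[{"tx": 2, "ty": 6, "tz": -2, "twist": 0, "claw": 0.3}, {"tx": 0, "ty": 0, "tz": 0, "twist": 0, "claw": 0.3}, {"tx": 0, "ty": 0, "tz": 0, "twist": 0, "claw": 0}, {"tx": 0, "ty": 0, "tz": 0, "twist": 0, "claw": 0}, {"tx": 0, "ty": 0, "tz": 0, "twist": 0, "claw": 0}]'

```text
clock: 16.52
tcp_pos: [0.586, 0.0125, 0.1095]
tcp_rot: [-0.656, 0.718, 0.212, 0.097]
wrist_force: [6.4, -0.9, -9.1]
opening: 0.0399
```

```bash
python3 go.py 4 27 -22 1
```

```text
t 16.52 faceTCP mm [-55.   55.   27.7] psi 22.5 tooly in face [ 0.046  0.054 -0.998] Mz 0.04 F_face [  2.4   0.6 -10.9] op 0.0399 q6,7 [0.2  0.35] q3 0.62
delta tool mm [1.2 0.7 0.6] norm 1.5 twist 44.510878524780026 | per row [1.2 0.7 0.6] 44.5
Mface [-0.166  0.056  0.04 ] tau7 -0.0403
```

carry_out --motion '[{"tx": 0, "ty": 0, "tz": 0, "twist": 9, "claw": 0}, {"tx": 0, "ty": 0, "tz": 0, "twist": 9, "claw": 0}, {"tx": 0, "ty": 0, "tz": 0, "twist": 9, "claw": 0}, {"tx": 0, "ty": 0, "tz": 0, "twist": 8, "claw": 0}, {"tx": 0, "ty": 0, "tz": 0, "twist": 8, "claw": 0}]'

```text
clock: 17.15
tcp_pos: [0.586, 0.0123, 0.1095]
tcp_rot: [0.687, -0.629, 0.048, -0.36]
wrist_force: [1.1, -1.5, -8.6]
opening: 0.0405
```

```bash
python3 go.py 4 27 -22 1
```

```text
t 17.15 faceTCP mm [-55.   54.8  27.6] psi -21.5 tooly in face [ 0.048  0.052 -0.998] Mz 0.288 F_face [-2.  -1.2 -8.5] op 0.0405 q6,7 [ 0.23 -0.1 ] q3 0.79
delta tool mm [0.3 0.7 1.4] norm 1.6 twist 0.48926641643021185 | per row [0.3 0.7 1.4] 0.5
Mface [-1.047  0.124  0.288] tau7 1.1288
```

Round 1 is done: all four knobs turned about 44°. For round 2 I start at knob 1, with a larger back-swing so there is room to turn until it firms up.

carry_out --motion '[{"tx": 0, "ty": 0, "tz": 0, "twist": 0, "claw": 0.8}, {"tx": 0, "ty": 0, "tz": 0, "twist": 0, "claw": 0.8}, {"tx": 0, "ty": -20, "tz": 0, "twist": 0, "claw": 0.8}, {"tx": 0, "ty": -24, "tz": 0, "twist": 0, "claw": 0.8}, {"tx": 50, "ty": 0, "tz": 20, "twist": 0, "claw": 0.8}]'

```text
clock: 17.77
tcp_pos: [0.6116, 0.0101, 0.1727]
tcp_rot: [0.689, -0.632, 0.043, -0.352]
wrist_force: [2.2, 0.6, 0.9]
opening: 0.0733
```

carry_out --motion '[{"tx": 50, "ty": 0, "tz": 20, "twist": -10.6, "claw": 0.8}, {"tx": 0, "ty": 0, "tz": 0, "twist": -10.6, "claw": 0.8}, {"tx": 0, "ty": 0, "tz": 0, "twist": -10.6, "claw": 0.8}, {"tx": 0, "ty": 0, "tz": 0, "twist": -10.6, "claw": 0.8}, {"tx": 0, "ty": 0, "tz": 0, "twist": -9, "claw": 0.8}]'

```text
clock: 18.4
tcp_pos: [0.667, 0.0015, 0.2028]
tcp_rot: [-0.636, 0.722, 0.269, 0.041]
wrist_force: [0.0, -0.6, -1.3]
opening: 0.0736
```

```bash
python3 go.py 1 27 30 1; python3 look.py w6
```

```text
t 18.4 faceTCP mm [56.3 63.3 81.8] psi 31.9 tooly in face [ 0.054  0.06  -0.997] Mz 0.106 F_face [-0.4 -0.6 -1.3] op 0.0736 q6,7 [0.49 0.5 ] q3 0.74
delta tool mm [-8.2 54.1 -7.1] norm 55.2 twist 1.9377602448752214 | per row [-8.2 54.1 -7.1] 1.9
Mface [-0.17   0.609  0.106] tau7 -1.9986
```

View pics/w6.png

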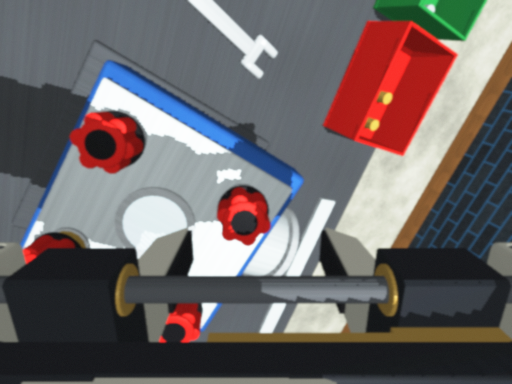

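carry_out --motion '[{"tx": -8, "ty": 24, "tz": -7, "twist": 1, "claw": 0.8}]'

```text
clock: 18.58
tcp_pos: [0.6746, -0.0079, 0.1815]
tcp_rot: [-0.638, 0.721, 0.268, 0.046]
wrist_force: [0.7, 0.6, -0.2]
opening: 0.0737
```

```bash
cat > hold.py <<'E'
from h import *
import sys
for i in range(int(sys.argv[1])): env.camera("scene")
E
python3 go.py 1 27 30 1; python3 hold.py 2;  python3 go.py 1 27 30 1
```

```text
t 18.57 faceTCP mm [56.8 55.9 58.5] psi 31.4 tooly in face [ 0.058  0.063 -0.996] Mz 0.075 F_face [ 0.4  0.7 -0.4] op 0.0737 q6,7 [0.44 0.56] q3 0.68
delta tool mm [-3.  31.3 -0.2] norm 31.4 twist 1.4030753276037444 | per row [-3.  31.3 -0.2] 1.4
Mface [-0.145  0.519  0.075] tau7 -1.3697
t 18.68 faceTCP mm [53.8 53.1 56.1] psi 31.3 tooly in face [ 0.053  0.058 -0.997] Mz 0.094 F_face [-0.2 -0.6  0.3] op 0.0734 q6,7 [0.44 0.56] q3 0.68
delta tool mm [ 1.2 29.3  0.8] norm 29.3 twist 1.2608629507187175 | per row [ 1.2 29.3  0.8] 1.3
Mface [-0.185  0.527  0.094] tau7 0.9706
```

carry_out --motion '[{"tx": 1, "ty": 28, "tz": 1, "twist": 1, "claw": 0.7}]'

```text
clock: 18.8
tcp_pos: [0.6862, -0.0102, 0.1552]
tcp_rot: [-0.64, 0.721, 0.26, 0.053]
wrist_force: [0.0, 0.5, 0.2]
opening: 0.0675
```

```bash
python3 hold.py 2;  python3 go.py 1 27 30 1
```

```text
t 18.9 faceTCP mm [54.5 56.2 27.1] psi 30.2 tooly in face [ 0.05   0.057 -0.997] Mz 0.068 F_face [-1.   0.2  0.2] op 0.0647 q6,7 [0.39 0.6 ] q3 0.62
delta tool mm [ 1.2  0.1 -0.8] norm 1.4 twist 0.23668079193993208 | per row [ 1.2  0.1 -0.8] 0.2
Mface [-0.133  0.562  0.068] tau7 0.4646
```

carry_out --motion '[{"tx": 1, "ty": 0, "tz": -1, "twist": 0, "claw": 0}, {"tx": 0, "ty": 0, "tz": 0, "twist": 0, "claw": 0}, {"tx": 0, "ty": 0, "tz": 0, "twist": 0, "claw": 0}, {"tx": 0, "ty": 0, "tz": 0, "twist": 0, "claw": 0}]'

```text
clock: 19.4
tcp_pos: [0.6841, -0.011, 0.1538]
tcp_rot: [-0.64, 0.722, 0.258, 0.05]
wrist_force: [8.2, -1.4, -10.6]
opening: 0.0399
```

```bash
python3 go.py 1 27 30 1
```

```text
t 19.4 faceTCP mm [55.2 55.1 29. ] psi 30.2 tooly in face [ 0.049  0.057 -0.997] Mz 0.112 F_face [  3.5   0.6 -13. ] op 0.0399 q6,7 [0.4  0.59] q3 0.63
delta tool mm [1.  2.1 0.4] norm 2.3 twist 0.23055224135987373 | per row [1.  2.1 0.4] 0.2
Mface [ 0.047 -0.243  0.112] tau7 -0.0779
```

carry_out --motion '[{"tx": 0, "ty": 0, "tz": 0, "twist": 4, "claw": 0}, {"tx": 0, "ty": 0, "tz": 0, "twist": 4, "claw": 0}]'

```text
clock: 19.65
tcp_pos: [0.6841, -0.0111, 0.1537]
tcp_rot: [-0.657, 0.717, 0.212, 0.101]
wrist_force: [3.5, -1.2, -7.7]
opening: 0.0398
```

```bash
python3 go.py | tee -a log1.txt
```

```text
t 19.65 faceTCP mm [55.2 55.1 29. ] psi 22.1 tooly in face [ 0.05   0.056 -0.997] Mz 0.282 F_face [ 0.4 -0.3 -8.5] op 0.0398 q6,7 [0.4  0.49] q3 0.67
Mface [-0.364  0.282  0.282] tau7 0.5979
```

carry_out --motion '[{"tx": 0, "ty": 0, "tz": 0, "twist": 3, "claw": 0}]'

```text
clock: 19.77
tcp_pos: [0.6842, -0.0111, 0.1537]
tcp_rot: [-0.662, 0.714, 0.194, 0.12]
wrist_force: [2.2, -0.6, -7.4]
opening: 0.04
```

```bash
python3 go.py | tee -a log1.txt
```

```text
t 19.77 faceTCP mm [55.2 55.1 28.9] psi 19.0 tooly in face [ 0.05   0.056 -0.997] Mz 0.259 F_face [-0.8 -0.1 -7.7] op 0.04 q6,7 [0.41 0.46] q3 0.68
Mface [-0.324  0.318  0.259] tau7 0.2786
```

carry_out --motion '[{"tx": 0, "ty": 0, "tz": 0, "twist": 3, "claw": 0}]'

```text
clock: 19.9
tcp_pos: [0.6841, -0.0111, 0.1537]
tcp_rot: [-0.667, 0.711, 0.176, 0.14]
wrist_force: [2.7, -1.7, -7.3]
opening: 0.0398
```

```bash
python3 go.py | tee -a log1.txt
```

```text
t 19.9 faceTCP mm [55.2 55.1 28.9] psi 15.9 tooly in face [ 0.05   0.055 -0.997] Mz 0.268 F_face [-0.  -1.  -7.9] op 0.0398 q6,7 [0.41 0.42] q3 0.7
Mface [-0.38   0.263  0.268] tau7 0.3677
```

carry_out --motion '[{"tx": 0, "ty": 0, "tz": 0, "twist": 4, "claw": 0}]'

```text
clock: 20.02
tcp_pos: [0.6841, -0.0111, 0.1537]
tcp_rot: [-0.673, 0.705, 0.152, 0.165]
wrist_force: [2.5, -0.8, -7.7]
opening: 0.0402
```

```bash
python3 go.py | grep -o "psi.*Mz [-0-9.]*"
```

```text
psi 11.8 tooly in face [ 0.05   0.055 -0.997] Mz 0.319
```

carry_out --motion '[{"tx": 0, "ty": 0, "tz": 0, "twist": 4, "claw": 0}]'

```text
clock: 20.15
tcp_pos: [0.6841, -0.0111, 0.1537]
tcp_rot: [-0.677, 0.699, 0.128, 0.19]
wrist_force: [2.6, -1.3, -8.3]
opening: 0.0397
```

```bash
python3 go.py | grep -o "psi.*Mz [-0-9.]*"
```

```text
psi 7.7 tooly in face [ 0.05   0.055 -0.997] Mz 0.307
```

carry_out --motion '[{"tx": 0, "ty": 0, "tz": 0, "twist": 3, "claw": 0}]'

```text
clock: 20.27
tcp_pos: [0.6841, -0.0112, 0.1537]
tcp_rot: [-0.68, 0.694, 0.11, 0.209]
wrist_force: [2.4, -1.4, -7.7]
opening: 0.0399
```

```bash
python3 go.py | grep -o "psi.*Mz [-0-9.]*"
```

```text
psi 4.7 tooly in face [ 0.051  0.054 -0.997] Mz 0.279
```

carry_out --motion '[{"tx": 0, "ty": 0, "tz": 0, "twist": 3, "claw": 0}]'

```text
clock: 20.4
tcp_pos: [0.6841, -0.0112, 0.1537]
tcp_rot: [-0.683, 0.688, 0.092, 0.227]
wrist_force: [2.6, -1.4, -7.7]
opening: 0.0399
```

```bash
python3 go.py | grep -o "psi.*Mz [-0-9.]*"
```

```text
psi 1.6 tooly in face [ 0.051  0.054 -0.997] Mz 0.264
```

carry_out --motion '[{"tx": 0, "ty": 0, "tz": 0, "twist": 3, "claw": 0}]'

```text
clock: 20.52
tcp_pos: [0.6841, -0.0112, 0.1537]
tcp_rot: [0.685, -0.682, -0.074, -0.246]
wrist_force: [2.2, -1.2, -8.3]
opening: 0.0399
```

```bash
python3 go.py | grep -o "psi.*Mz [-0-9.]*"
```

```text
psi -1.4 tooly in face [ 0.051  0.054 -0.997] Mz 0.334
```

carry_out --motion '[{"tx": 0, "ty": 0, "tz": 0, "twist": 3, "claw": 0}]'

```text
clock: 20.65
tcp_pos: [0.6841, -0.0112, 0.1537]
tcp_rot: [0.687, -0.675, -0.055, -0.264]
wrist_force: [3.6, -1.9, -7.4]
opening: 0.0402
```

```bash
python3 go.py | grep -o "psi.*Mz [-0-9.]*"
```

```text
psi -4.5 tooly in face [ 0.051  0.053 -0.997] Mz 0.333
```

carry_out --motion '[{"tx": 0, "ty": 0, "tz": 0, "twist": 3, "claw": 0}]'

```text
clock: 20.78
tcp_pos: [0.6841, -0.0112, 0.1536]
tcp_rot: [0.688, -0.668, -0.037, -0.282]
wrist_force: [2.6, -1.6, -7.6]
opening: 0.0403
```

```bash
python3 go.py | grep -o "psi.*Mz [-0-9.]*"
```

```text
psi -7.5 tooly in face [ 0.052  0.053 -0.997] Mz 0.404
```

carry_out --motion '[{"tx": 0, "ty": 0, "tz": 0, "twist": 3, "claw": 0}]'

```text
clock: 20.9
tcp_pos: [0.6841, -0.0113, 0.1536]
tcp_rot: [0.688, -0.66, -0.019, -0.3]
wrist_force: [1.6, -0.2, -8.5]
opening: 0.0397
```

```bash
python3 go.py | grep -o "psi.*Mz [-0-9.]*"
```

```text
psi -10.6 tooly in face [ 0.052  0.052 -0.997] Mz 0.357
```

carry_out --motion '[{"tx": 0, "ty": 0, "tz": 0, "twist": 0, "claw": 0.75}, {"tx": 0, "ty": 0, "tz": 0, "twist": 0, "claw": 0.75}, {"tx": 0, "ty": -20, "tz": 0, "twist": 0, "claw": 0.75}, {"tx": 0, "ty": -24, "tz": 0, "twist": 0, "claw": 0.75}, {"tx": -29, "ty": 0, "tz": -43, "twist": 0, "claw": 0.75}]'

```text
clock: 21.52
tcp_pos: [0.6295, -0.0348, 0.1801]
tcp_rot: [0.689, -0.66, -0.025, -0.299]
wrist_force: [-1.0, -0.6, 0.2]
opening: 0.0688
```

carry_out --motion '[{"tx": -29, "ty": 0, "tz": -43, "twist": 0, "claw": 0.75}, {"tx": -29, "ty": 0, "tz": -42, "twist": -10, "claw": 0.75}, {"tx": 0, "ty": 0, "tz": 0, "twist": -10.5, "claw": 0.75}, {"tx": 0, "ty": 0, "tz": 0, "twist": -10.5, "claw": 0.75}, {"tx": 0, "ty": 0, "tz": 0, "twist": -9, "claw": 0.75}]'

```text
clock: 22.15
tcp_pos: [0.5477, -0.0951, 0.1458]
tcp_rot: [-0.635, 0.723, 0.267, 0.05]
wrist_force: [0.4, -0.6, -0.1]
opening: 0.069
```

```bash
python3 hold.py 2; python3 go.py 3 27 30 1
```

```text
t 22.25 faceTCP mm [-51.6 -58.6  65.8] psi 30.8 tooly in face [ 0.065  0.058 -0.996] Mz 0.022 F_face [-0.   0.4  0.1] op 0.0688 q6,7 [0.25 0.81] q3 0.61
delta tool mm [-2.8 38.7  4.5] norm 39.0 twist 0.8384829265770577 | per row [-2.8 38.7  4.5] 0.8
Mface [-0.129  0.554  0.022] tau7 1.8267
```

carry_out --motion '[{"tx": -3, "ty": 20, "tz": 4, "twist": 1, "claw": 0.75}]'

```text
clock: 22.38
tcp_pos: [0.5549, -0.093, 0.1277]
tcp_rot: [-0.638, 0.722, 0.261, 0.061]
wrist_force: [0.3, 0.6, -0.4]
opening: 0.0687
```

```bash
python3 hold.py 2; python3 go.py 3 27 30 1
```

```text
t 22.48 faceTCP mm [-55.5 -55.5  44.9] psi 29.6 tooly in face [ 0.064  0.057 -0.996] Mz 0.045 F_face [-0.1 -0.3 -0. ] op 0.0686 q6,7 [0.2  0.89] q3 0.5
delta tool mm [ 0.8 17.9  0.2] norm 17.9 twist -0.3599157176023198 | per row [ 0.8 17.9  0.2] -0.4
Mface [-0.188  0.605  0.045] tau7 1.1722
```

carry_out --motion '[{"tx": 1, "ty": 17, "tz": 0, "twist": 0, "claw": 0.75}]'

```text
clock: 22.6
tcp_pos: [0.5621, -0.0936, 0.1113]
tcp_rot: [-0.639, 0.722, 0.259, 0.06]
wrist_force: [-0.3, 0.1, -0.2]
opening: 0.0691
```

```bash
python3 hold.py 2; python3 go.py 3 27 30 1
```

```text
t 22.7 faceTCP mm [-53.6 -54.2  27.5] psi 29.5 tooly in face [ 0.063  0.057 -0.996] Mz 0.056 F_face [0.4 0.4 0.8] op 0.0688 q6,7 [0.16 0.95] q3 0.41
delta tool mm [-0.1  0.5  0.3] norm 0.6 twist -0.47230243405465444 | per row [-0.1  0.5  0.3] -0.5
Mface [-0.157  0.583  0.056] tau7 0.8912
```

Well aligned. I'll close on knob 3 and turn.

carry_out --motion '[{"tx": 0, "ty": 0, "tz": 0, "twist": 0, "claw": 0}, {"tx": 0, "ty": 0, "tz": 0, "twist": 0, "claw": 0}, {"tx": 0, "ty": 0, "tz": 0, "twist": 0, "claw": 0}, {"tx": 0, "ty": 0, "tz": 0, "twist": 0, "claw": 0}, {"tx": 0, "ty": 0, "tz": 0, "twist": 4, "claw": 0}]'

```text
clock: 23.32
tcp_pos: [0.5602, -0.0945, 0.111]
tcp_rot: [-0.648, 0.72, 0.234, 0.085]
wrist_force: [4.5, -0.2, -6.5]
opening: 0.0399
```

```bash
python3 go.py
```

```text
t 23.32 faceTCP mm [-54.3 -55.1  29. ] psi 25.3 tooly in face [ 0.062  0.056 -0.996] Mz 0.251 F_face [ 1.6  0.8 -7.7] op 0.0399 q6,7 [0.17 0.9 ] q3 0.43
Mface [-0.116  0.151  0.251] tau7 0.8503
```

carry_out --motion '[{"tx": 0, "ty": 0, "tz": 0, "twist": 4, "claw": 0}]'

```text
clock: 23.45
tcp_pos: [0.5602, -0.0945, 0.111]
tcp_rot: [-0.656, 0.716, 0.211, 0.111]
wrist_force: [2.4, -1.1, -4.7]
opening: 0.0399
```

```bash
python3 go.py | grep -o "psi.*Mz [-0-9.]*"
```

```text
psi 21.2 tooly in face [ 0.062  0.056 -0.996] Mz 0.248
```

carry_out --motion '[{"tx": 0, "ty": 0, "tz": 0, "twist": 4, "claw": 0}]'

```text
clock: 23.58
tcp_pos: [0.5602, -0.0945, 0.1109]
tcp_rot: [-0.663, 0.712, 0.187, 0.136]
wrist_force: [0.3, -1.2, -4.6]
opening: 0.04
```

```bash
python3 go.py | grep -o "psi.*Mz [-0-9.]*"
```

```text
psi 17.1 tooly in face [ 0.062  0.056 -0.996] Mz 0.325
```

carry_out --motion '[{"tx": 0, "ty": 0, "tz": 0, "twist": 4, "claw": 0}]'

```text
clock: 23.7
tcp_pos: [0.5602, -0.0945, 0.1109]
tcp_rot: [-0.669, 0.707, 0.163, 0.162]
wrist_force: [1.8, -1.8, -5.5]
opening: 0.0398
```

```bash
python3 go.py | grep -o "psi.*Mz [-0-9.]*"
```

```text
psi 13.0 tooly in face [ 0.063  0.055 -0.996] Mz 0.253
```

carry_out --motion '[{"tx": 0, "ty": 0, "tz": 0, "twist": 4, "claw": 0}]'

```text
clock: 23.82
tcp_pos: [0.5602, -0.0945, 0.1109]
tcp_rot: [-0.674, 0.7, 0.139, 0.187]
wrist_force: [-0.0, -1.3, -5.3]
opening: 0.0401
```

```bash
python3 go.py | grep -o "psi.*Mz [-0-9.]*"
```

```text
psi 8.9 tooly in face [ 0.063  0.055 -0.997] Mz 0.271
```

carry_out --motion '[{"tx": 0, "ty": 0, "tz": 0, "twist": 4, "claw": 0}]'

```text
clock: 23.95
tcp_pos: [0.5602, -0.0945, 0.1109]
tcp_rot: [-0.679, 0.693, 0.115, 0.212]
wrist_force: [1.0, -1.5, -5.8]
opening: 0.0399
```

```bash
python3 go.py | grep -o "psi.*Mz [-0-9.]*"
```

```text
psi 4.8 tooly in face [ 0.063  0.055 -0.997] Mz 0.299
```

carry_out --motion '[{"tx": 0, "ty": 0, "tz": 0, "twist": 3, "claw": 0}]'

```text
clock: 24.08
tcp_pos: [0.5602, -0.0945, 0.1109]
tcp_rot: [-0.682, 0.688, 0.097, 0.231]
wrist_force: [1.0, -1.6, -5.0]
opening: 0.0399
```

```bash
python3 go.py | grep -o "psi.*Mz [-0-9.]*"
```

```text
psi 1.7 tooly in face [ 0.063  0.055 -0.997] Mz 0.352
```

carry_out --motion '[{"tx": 0, "ty": 0, "tz": 0, "twist": 3, "claw": 0}]'

```text
clock: 24.2
tcp_pos: [0.5602, -0.0946, 0.1109]
tcp_rot: [0.684, -0.681, -0.078, -0.25]
wrist_force: [0.8, -1.8, -5.6]
opening: 0.0398
```

```bash
python3 go.py | grep -o "psi.*Mz [-0-9.]*"
```

```text
psi -1.5 tooly in face [ 0.063  0.055 -0.997] Mz 0.317
```

carry_out --motion '[{"tx": 0, "ty": 0, "tz": 0, "twist": 3, "claw": 0}]'

```text
clock: 24.32
tcp_pos: [0.5602, -0.0946, 0.1109]
tcp_rot: [0.686, -0.674, -0.059, -0.268]
wrist_force: [-0.1, -1.2, -5.5]
opening: 0.04
```

```bash
python3 go.py | grep -o "psi.*Mz [-0-9.]*"
```

```text
psi -4.6 tooly in face [ 0.063  0.054 -0.997] Mz 0.303
```

carry_out --motion '[{"tx": 0, "ty": 0, "tz": 0, "twist": 3, "claw": 0}]'

```text
clock: 24.45
tcp_pos: [0.5602, -0.0946, 0.1109]
tcp_rot: [0.687, -0.666, -0.04, -0.287]
wrist_force: [0.9, -1.3, -5.5]
opening: 0.0401
```

```bash
python3 go.py | grep -o "psi.*Mz [-0-9.]*"
```

```text
psi -7.8 tooly in face [ 0.063  0.054 -0.997] Mz 0.347
```

carry_out --motion '[{"tx": 0, "ty": 0, "tz": 0, "twist": 2, "claw": 0}]'

```text
clock: 24.58
tcp_pos: [0.5602, -0.0946, 0.1109]
tcp_rot: [0.688, -0.661, -0.027, -0.299]
wrist_force: [1.6, -1.1, -6.2]
opening: 0.04
```

```bash
python3 go.py | grep -o "psi.*Mz [-0-9.]*"
```

```text
psi -10.0 tooly in face [ 0.063  0.054 -0.997] Mz 0.354
```

carry_out --motion '[{"tx": 0, "ty": 0, "tz": 0, "twist": 2, "claw": 0}]'

```text
clock: 24.7
tcp_pos: [0.5602, -0.0946, 0.1108]
tcp_rot: [0.688, -0.655, -0.014, -0.312]
wrist_force: [0.3, -0.2, -6.2]
opening: 0.04
```

```bash
python3 go.py | grep -o "psi.*Mz [-0-9.]*"
```

```text
psi -12.1 tooly in face [ 0.063  0.054 -0.997] Mz 0.442
```

```bash
cat > fit.py <<'E'
import numpy as np
from scipy.optimize import least_squares
def fit(D,bias):
    a=np.array(D)
    f=lambda p: p[0]+.0122*np.maximum(0,p[1]-a[:,0])-a[:,1]
    best=min((least_squares(f,[.27,s],loss='soft_l1',f_scale=.03) for s in np.arange(a[:,0].min(),a[:,0].max(),3)),key=lambda r:r.cost)
    b,s=best.x; e=a[:,0].min(); print("base",b.round(3),"seat psi",s.round(1),"end psi",e,"end true est via bias",(b+.0122*(s-e)-bias).round(3),"via .21 base",(.21+.0122*max(0,s-e)).round(3),"rms",np.std(f(best.x)).round(3))
if __name__=="__main__":
    fit([(22.1,.282),(19,.259),(15.9,.268),(11.8,.319),(7.7,.307),(4.7,.279),(1.6,.264),(-1.4,.334),(-4.5,.333),(-7.5,.404),(-10.6,.357)],.08)
    fit([(25.3,.251),(21.2,.248),(17.1,.325),(13,.253),(8.9,.271),(4.8,.299),(1.7,.352),(-1.5,.317),(-4.6,.303),(-7.8,.347),(-10,.354),(-12.1,.442)],.045)
E
python3 fit.py
```

```text
base 0.281 seat psi 0.8 end psi -10.6 end true est via bias 0.339 via .21 base 0.349 rms 0.028
base 0.287 seat psi -2.8 end psi -12.1 end true est via bias 0.356 via .21 base 0.324 rms 0.033
```

carry_out --motion '[{"tx": 0, "ty": 0, "tz": 0, "twist": 0, "claw": 0.75}, {"tx": 0, "ty": 0, "tz": 0, "twist": 0, "claw": 0.75}, {"tx": 0, "ty": -20, "tz": 0, "twist": 0, "claw": 0.75}, {"tx": 0, "ty": -30, "tz": 0, "twist": 0, "claw": 0.75}, {"tx": 53, "ty": 0, "tz": 11, "twist": 0, "claw": 0.75}]'

```text
clock: 25.32
tcp_pos: [0.5833, -0.0991, 0.1765]
tcp_rot: [0.691, -0.654, -0.014, -0.308]
wrist_force: [1.9, -0.3, 1.4]
opening: 0.0689
```

carry_out --motion '[{"tx": 53, "ty": 0, "tz": 11, "twist": -10, "claw": 0.75}, {"tx": 0, "ty": 0, "tz": 0, "twist": -10.5, "claw": 0.75}, {"tx": 0, "ty": 0, "tz": 0, "twist": -10.5, "claw": 0.75}, {"tx": 0, "ty": 0, "tz": 0, "twist": -10.5, "claw": 0.75}]'

```text
clock: 25.82
tcp_pos: [0.6374, -0.1086, 0.2056]
tcp_rot: [-0.638, 0.721, 0.266, 0.052]
wrist_force: [-0.0, 0.3, -0.8]
opening: 0.0688
```

```bash
python3 hold.py 2; python3 go.py 2 27 30 1
```

```text
t 25.93 faceTCP mm [ 54.4 -50.9  85.6] psi 30.5 tooly in face [ 0.064  0.063 -0.996] Mz 0.026 F_face [-0.  -0.4 -0.5] op 0.0688 q6,7 [0.48 0.82] q3 0.74
delta tool mm [-5.  58.2 -4.7] norm 58.6 twist 0.48686073960882936 | per row [-5.  58.2 -4.7] 0.5
Mface [-0.123  0.531  0.026] tau7 2.2439
```

carry_out --motion '[{"tx": -5, "ty": 29, "tz": -5, "twist": 0, "claw": 0.75}]'

```text
clock: 26.05
tcp_pos: [0.6486, -0.1156, 0.1803]
tcp_rot: [-0.639, 0.72, 0.265, 0.056]
wrist_force: [0.8, 1.1, 0.1]
opening: 0.0687
```

```bash
python3 hold.py 2; python3 go.py 2 27 30 1
```

```text
t 26.15 faceTCP mm [ 53.1 -56.5  54.5] psi 30.2 tooly in face [ 0.061  0.062 -0.996] Mz 0.056 F_face [-1.6 -0.7 -0.4] op 0.0688 q6,7 [0.43 0.92] q3 0.66
delta tool mm [ 1.7 27.7  0.1] norm 27.8 twist 0.21617714091638618 | per row [ 1.7 27.7  0.1] 0.2
Mface [-0.134  0.551  0.056] tau7 1.3956
```

carry_out --motion '[{"tx": 2, "ty": 26, "tz": 0, "twist": 0, "claw": 0.75}]'

```text
clock: 26.28
tcp_pos: [0.6603, -0.1177, 0.1555]
tcp_rot: [-0.64, 0.721, 0.262, 0.057]
wrist_force: [0.7, 1.0, 0.3]
opening: 0.069
```

```bash
python3 hold.py 2; python3 go.py 2 27 30 1
```

```text
t 26.38 faceTCP mm [ 55.3 -53.6  27.6] psi 30.1 tooly in face [ 0.058  0.061 -0.996] Mz 0.024 F_face [-0.7  0.   0.4] op 0.0686 q6,7 [0.4  0.98] q3 0.59
delta tool mm [ 0.6  0.6 -0.7] norm 1.1 twist 0.06992255277236836 | per row [ 0.6  0.6 -0.7] 0.1
Mface [-0.164  0.493  0.024] tau7 0.768
```

carry_out --motion '[{"tx": 1, "ty": 0, "tz": -1, "twist": 0, "claw": 0}, {"tx": 0, "ty": 0, "tz": 0, "twist": 0, "claw": 0}, {"tx": 0, "ty": 0, "tz": 0, "twist": 0, "claw": 0}, {"tx": 0, "ty": 0, "tz": 0, "twist": 0, "claw": 0}, {"tx": 0, "ty": 0, "tz": 0, "twist": 4, "claw": 0}]'

```text
clock: 27.0
tcp_pos: [0.6583, -0.1182, 0.1547]
tcp_rot: [-0.649, 0.718, 0.236, 0.081]
wrist_force: [6.0, -0.7, -7.6]
opening: 0.0399
```

```bash
python3 go.py
```

```text
t 27.0 faceTCP mm [ 55.6 -55.2  29.8] psi 25.8 tooly in face [ 0.058  0.06  -0.997] Mz 0.206 F_face [ 2.5  0.7 -9.3] op 0.0399 q6,7 [0.41 0.92] q3 0.62
Mface [-0.146 -0.019  0.206] tau7 1.1128
```

carry_out --motion '[{"tx": 0, "ty": 0, "tz": 0, "twist": 4, "claw": 0}]'

```text
clock: 27.12
tcp_pos: [0.6583, -0.1183, 0.1547]
tcp_rot: [-0.657, 0.715, 0.212, 0.107]
wrist_force: [2.9, -1.8, -7.1]
opening: 0.04
```

```bash
python3 go.py | grep -o "psi.*Mz [-0-9.]*"
```

```text
psi 21.6 tooly in face [ 0.058  0.06  -0.997] Mz 0.211
```

carry_out --motion '[{"tx": 0, "ty": 0, "tz": 0, "twist": 4, "claw": 0}]'

```text
clock: 27.25
tcp_pos: [0.6583, -0.1183, 0.1547]
tcp_rot: [-0.664, 0.711, 0.189, 0.132]
wrist_force: [1.5, -1.6, -6.3]
opening: 0.0395
```

```bash
python3 go.py | grep -o "psi.*Mz [-0-9.]*"
```

```text
psi 17.5 tooly in face [ 0.058  0.06  -0.997] Mz 0.22
```

carry_out --motion '[{"tx": 0, "ty": 0, "tz": 0, "twist": 3, "claw": 0}]'

```text
clock: 27.38
tcp_pos: [0.6583, -0.1182, 0.1546]
tcp_rot: [-0.669, 0.707, 0.171, 0.152]
wrist_force: [1.8, -1.8, -7.0]
opening: 0.0394
```

```bash
python3 go.py | grep -o "psi.*Mz [-0-9.]*"
```

```text
psi 14.4 tooly in face [ 0.058  0.059 -0.997] Mz 0.2
```

carry_out --motion '[{"tx": 0, "ty": 0, "tz": 0, "twist": 3, "claw": 0}]'

```text
clock: 27.5
tcp_pos: [0.6582, -0.1183, 0.1546]
tcp_rot: [-0.673, 0.703, 0.153, 0.171]
wrist_force: [2.0, -0.9, -6.4]
opening: 0.0397
```

```bash
python3 go.py | grep -o "psi.*Mz [-0-9.]*"
```

```text
psi 11.3 tooly in face [ 0.058  0.059 -0.997] Mz 0.267
```

carry_out --motion '[{"tx": 0, "ty": 0, "tz": 0, "twist": 3, "claw": 0}]'

```text
clock: 27.62
tcp_pos: [0.6582, -0.1183, 0.1546]
tcp_rot: [-0.677, 0.698, 0.134, 0.189]
wrist_force: [1.8, -1.0, -5.3]
opening: 0.0399
```

```bash
python3 go.py | grep -o "psi.*Mz [-0-9.]*"
```

```text
psi 8.2 tooly in face [ 0.058  0.059 -0.997] Mz 0.248
```

carry_out --motion '[{"tx": 0, "ty": 0, "tz": 0, "twist": 3, "claw": 0}]'

```text
clock: 27.75
tcp_pos: [0.6582, -0.1183, 0.1546]
tcp_rot: [-0.68, 0.693, 0.116, 0.208]
wrist_force: [1.0, -0.6, -6.2]
opening: 0.0399
```

```bash
python3 go.py | grep -o "psi.*Mz [-0-9.]*"
```

```text
psi 5.1 tooly in face [ 0.058  0.058 -0.997] Mz 0.233
```

carry_out --motion '[{"tx": 0, "ty": 0, "tz": 0, "twist": 3, "claw": 0}]'

```text
clock: 27.88
tcp_pos: [0.6582, -0.1183, 0.1546]
tcp_rot: [-0.683, 0.687, 0.098, 0.227]
wrist_force: [1.7, -2.1, -7.1]
opening: 0.0396
```

```bash
python3 go.py | grep -o "psi.*Mz [-0-9.]*"
```

```text
psi 2.1 tooly in face [ 0.058  0.058 -0.997] Mz 0.274
```

carry_out --motion '[{"tx": 0, "ty": 0, "tz": 0, "twist": 3, "claw": 0}]'

```text
clock: 28.0
tcp_pos: [0.6582, -0.1183, 0.1546]
tcp_rot: [0.685, -0.681, -0.079, -0.245]
wrist_force: [2.2, -1.2, -5.7]
opening: 0.04
```

```bash
python3 go.py | grep -o "psi.*Mz [-0-9.]*"
```

```text
psi -1.0 tooly in face [ 0.059  0.058 -0.997] Mz 0.318
```

carry_out --motion '[{"tx": 0, "ty": 0, "tz": 0, "twist": 3, "claw": 0}]'

```text
clock: 28.12
tcp_pos: [0.6581, -0.1183, 0.1545]
tcp_rot: [0.687, -0.674, -0.061, -0.264]
wrist_force: [0.4, -2.0, -6.1]
opening: 0.0397
```

```bash
python3 go.py | grep -o "psi.*Mz [-0-9.]*"
```

```text
psi -4.1 tooly in face [ 0.059  0.057 -0.997] Mz 0.276
```

carry_out --motion '[{"tx": 0, "ty": 0, "tz": 0, "twist": 3, "claw": 0}]'

```text
clock: 28.25
tcp_pos: [0.6581, -0.1183, 0.1545]
tcp_rot: [0.688, -0.667, -0.043, -0.282]
wrist_force: [-0.2, -3.2, -6.7]
opening: 0.0399
```

```bash
python3 go.py | grep -o "psi.*Mz [-0-9.]*"
```

```text
psi -7.2 tooly in face [ 0.059  0.057 -0.997] Mz 0.386
```

carry_out --motion '[{"tx": 0, "ty": 0, "tz": 0, "twist": 2, "claw": 0}]'

```text
clock: 28.38
tcp_pos: [0.6581, -0.1184, 0.1545]
tcp_rot: [0.689, -0.662, -0.03, -0.294]
wrist_force: [0.5, -2.0, -5.9]
opening: 0.0402
```

```bash
python3 go.py | grep -o "psi.*Mz [-0-9.]*"
```

```text
psi -9.2 tooly in face [ 0.059  0.056 -0.997] Mz 0.294
```

carry_out --motion '[{"tx": 0, "ty": 0, "tz": 0, "twist": 2, "claw": 0}]'

```text
clock: 28.5
tcp_pos: [0.6581, -0.1184, 0.1545]
tcp_rot: [0.689, -0.657, -0.018, -0.306]
wrist_force: [0.6, -1.4, -6.8]
opening: 0.04
```

```bash
python3 go.py | grep -o "psi.*Mz [-0-9.]*"
```

```text
psi -11.3 tooly in face [ 0.059  0.056 -0.997] Mz 0.402
```

```bash
python3 -c "
from fit import fit
fit([(25.8,.206),(21.6,.211),(17.5,.22),(14.4,.2),(11.3,.267),(8.2,.248),(5.1,.233),(2.1,.274),(-1,.318),(-4.1,.276)],.035)"
```

```text
base 0.222 seat psi 5.6 end psi -4.1 end true est via bias 0.305 via .21 base 0.328 rms 0.028
```

```bash
python3 -c "
from fit import fit
fit([(25.8,.206),(21.6,.211),(17.5,.22),(14.4,.2),(11.3,.267),(8.2,.248),(5.1,.233),(2.1,.274),(-1,.318),(-4.1,.276),(-7.2,.386),(-9.2,.294),(-11.3,.402)],.035)"
```

```text
base 0.224 seat psi 3.9 end psi -11.3 end true est via bias 0.375 via .21 base 0.396 rms 0.036
```

carry_out --motion '[{"tx": 0, "ty": 0, "tz": 0, "twist": 0, "claw": 0.75}, {"tx": 0, "ty": 0, "tz": 0, "twist": 0, "claw": 0.75}, {"tx": 0, "ty": -20, "tz": 0, "twist": 0, "claw": 0.75}, {"tx": 0, "ty": -24, "tz": 0, "twist": 0, "claw": 0.75}, {"tx": -43, "ty": 0, "tz": 29, "twist": 0, "claw": 0.75}]'

```text
clock: 29.12
tcp_pos: [0.6174, -0.0754, 0.1842]
tcp_rot: [0.688, -0.656, -0.019, -0.31]
wrist_force: [0.2, 1.2, -0.5]
opening: 0.0687
```

carry_out --motion '[{"tx": -43, "ty": 0, "tz": 29, "twist": 0, "claw": 0.75}, {"tx": -43, "ty": 0, "tz": 29, "twist": -10, "claw": 0.75}, {"tx": 0, "ty": 0, "tz": 0, "twist": -10.5, "claw": 0.75}, {"tx": 0, "ty": 0, "tz": 0, "twist": -10.5, "claw": 0.75}, {"tx": 0, "ty": 0, "tz": 0, "twist": -9, "claw": 0.75}]'

```text
clock: 29.75
tcp_pos: [0.5679, 0.0231, 0.1552]
tcp_rot: [-0.641, 0.719, 0.261, 0.06]
wrist_force: [0.5, -0.3, 0.2]
opening: 0.0689
```

```bash
python3 hold.py 2; python3 go.py 4 27 30 1
```

```text
t 29.85 faceTCP mm [-55.3  60.4  77.6] psi 29.4 tooly in face [ 0.067  0.065 -0.996] Mz 0.031 F_face [ 0.  -1.4  0.9] op 0.0684 q6,7 [0.28 0.43] q3 0.95
delta tool mm [-5.3 50.1 -5.6] norm 50.7 twist -0.6483022495105786 | per row [-5.3 50.1 -5.6] -0.6
Mface [-0.17   0.516  0.031] tau7 1.5169
```

carry_out --motion '[{"tx": -5, "ty": 25, "tz": -6, "twist": 0, "claw": 0.75}]'

```text
clock: 29.98
tcp_pos: [0.578, 0.0171, 0.1333]
tcp_rot: [-0.642, 0.718, 0.261, 0.063]
wrist_force: [0.4, 1.2, 0.0]
opening: 0.069
```

```bash
python3 hold.py 2; python3 go.py 4 27 30 1
```

```text
t 30.07 faceTCP mm [-55.4  52.5  51. ] psi 29.0 tooly in face [ 0.066  0.064 -0.996] Mz 0.053 F_face [-0.7 -1.1  0. ] op 0.0692 q6,7 [0.22 0.54] q3 0.77
delta tool mm [ 1.1 24.2  1.9] norm 24.3 twist -0.9994486985630715 | per row [ 1.1 24.2  1.9] -1.0
Mface [-0.21   0.542  0.053] tau7 1.4973
```

carry_out --motion '[{"tx": 1, "ty": 23, "tz": 2, "twist": 0, "claw": 0.75}]'

```text
clock: 30.2
tcp_pos: [0.5877, 0.0133, 0.1115]
tcp_rot: [-0.642, 0.719, 0.257, 0.066]
wrist_force: [0.5, 1.2, -0.3]
opening: 0.0689
```

```bash
python3 hold.py 2; python3 go.py 4 27 30 1
```

```text
t 30.3 faceTCP mm [-54.2  55.4  27.6] psi 28.8 tooly in face [ 0.064  0.062 -0.996] Mz 0.02 F_face [-0.1 -0.5 -0. ] op 0.0687 q6,7 [0.17 0.59] q3 0.65
delta tool mm [0.7 0.6 0.5] norm 1.0 twist -1.193667500163457 | per row [0.7 0.6 0.5] -1.2
Mface [-0.18   0.529  0.02 ] tau7 0.8104
```

carry_out --motion '[{"tx": 1, "ty": 0, "tz": 0, "twist": 0, "claw": 0}, {"tx": 0, "ty": 0, "tz": 0, "twist": 0, "claw": 0}, {"tx": 0, "ty": 0, "tz": 0, "twist": 0, "claw": 0}, {"tx": 0, "ty": 0, "tz": 0, "twist": 0, "claw": 0}, {"tx": 0, "ty": 0, "tz": 0, "twist": 4, "claw": 0}]'

```text
clock: 30.92
tcp_pos: [0.5857, 0.0126, 0.1113]
tcp_rot: [-0.651, 0.718, 0.231, 0.09]
wrist_force: [6.8, -2.0, -11.0]
opening: 0.0399
```

```bash
python3 go.py
```

```text
t 30.93 faceTCP mm [-54.6  54.9  29.5] psi 24.6 tooly in face [ 0.063  0.06  -0.996] Mz 0.203 F_face [  2.2  -0.3 -12.9] op 0.0399 q6,7 [0.18 0.55] q3 0.68
Mface [-0.169 -0.018  0.203] tau7 0.81
```

carry_out --motion '[{"tx": 0, "ty": 0, "tz": 0, "twist": 4, "claw": 0}]'

```text
clock: 31.05
tcp_pos: [0.5857, 0.0126, 0.1113]
tcp_rot: [-0.658, 0.714, 0.208, 0.116]
wrist_force: [4.6, -0.9, -10.6]
opening: 0.0397
```

```bash
python3 go.py | grep -o "psi.*Mz [-0-9.]*"
```

```text
psi 20.5 tooly in face [ 0.063  0.06  -0.996] Mz 0.203
```

carry_out --motion '[{"tx": 0, "ty": 0, "tz": 0, "twist": 4, "claw": 0}]'

```text
clock: 31.18
tcp_pos: [0.5857, 0.0125, 0.1113]
tcp_rot: [-0.665, 0.71, 0.184, 0.141]
wrist_force: [4.2, -2.3, -8.8]
opening: 0.0396
```

```bash
python3 go.py | grep -o "psi.*Mz [-0-9.]*"
```

```text
psi 16.4 tooly in face [ 0.063  0.06  -0.996] Mz 0.247
```

carry_out --motion '[{"tx": 0, "ty": 0, "tz": 0, "twist": 3, "claw": 0}]'

```text
clock: 31.3
tcp_pos: [0.5857, 0.0125, 0.1113]
tcp_rot: [-0.67, 0.706, 0.166, 0.16]
wrist_force: [2.8, -1.7, -8.9]
opening: 0.04
```

```bash
python3 go.py | grep -o "psi.*Mz [-0-9.]*"
```

```text
psi 13.3 tooly in face [ 0.064  0.059 -0.996] Mz 0.244
```

carry_out --motion '[{"tx": 0, "ty": 0, "tz": 0, "twist": 3, "claw": 0}]'

```text
clock: 31.42
tcp_pos: [0.5857, 0.0125, 0.1113]
tcp_rot: [-0.674, 0.701, 0.148, 0.18]
wrist_force: [3.0, -2.2, -8.5]
opening: 0.0399
```

```bash
python3 go.py | grep -o "psi.*Mz [-0-9.]*"
```

```text
psi 10.2 tooly in face [ 0.064  0.059 -0.996] Mz 0.256
```

carry_out --motion '[{"tx": 0, "ty": 0, "tz": 0, "twist": 3, "claw": 0}]'

```text
clock: 31.55
tcp_pos: [0.5857, 0.0125, 0.1112]
tcp_rot: [-0.678, 0.696, 0.129, 0.199]
wrist_force: [2.9, -2.3, -9.4]
opening: 0.0398
```

```bash
python3 go.py | grep -o "psi.*Mz [-0-9.]*"
```

```text
psi 7.0 tooly in face [ 0.064  0.059 -0.996] Mz 0.216
```

carry_out --motion '[{"tx": 0, "ty": 0, "tz": 0, "twist": 3, "claw": 0}]'

```text
clock: 31.68
tcp_pos: [0.5857, 0.0125, 0.1113]
tcp_rot: [-0.681, 0.69, 0.11, 0.218]
wrist_force: [3.2, -2.2, -9.2]
opening: 0.0401
```

```bash
python3 go.py | grep -o "psi.*Mz [-0-9.]*"
```

```text
psi 3.8 tooly in face [ 0.064  0.059 -0.996] Mz 0.265
```

carry_out --motion '[{"tx": 0, "ty": 0, "tz": 0, "twist": 3, "claw": 0}]'

```text
clock: 31.8
tcp_pos: [0.5857, 0.0125, 0.1112]
tcp_rot: [0.684, -0.684, -0.091, -0.237]
wrist_force: [3.7, -2.0, -8.4]
opening: 0.0403
```

```bash
python3 go.py | grep -o "psi.*Mz [-0-9.]*"
```

```text
psi 0.6 tooly in face [ 0.064  0.059 -0.996] Mz 0.241
```

carry_out --motion '[{"tx": 0, "ty": 0, "tz": 0, "twist": 3, "claw": 0}]'

```text
clock: 31.92
tcp_pos: [0.5857, 0.0125, 0.1113]
tcp_rot: [0.686, -0.677, -0.072, -0.257]
wrist_force: [3.0, -2.3, -8.9]
opening: 0.0398
```

```bash
python3 go.py | grep -o "psi.*Mz [-0-9.]*"
```

```text
psi -2.6 tooly in face [ 0.064  0.059 -0.996] Mz 0.231
```

carry_out --motion '[{"tx": 0, "ty": 0, "tz": 0, "twist": 3, "claw": 0}]'

```text
clock: 32.05
tcp_pos: [0.5857, 0.0125, 0.1112]
tcp_rot: [0.688, -0.669, -0.053, -0.275]
wrist_force: [3.1, -2.1, -9.7]
opening: 0.0399
```

```bash
python3 go.py | grep -o "psi.*Mz [-0-9.]*"
```

```text
psi -5.8 tooly in face [ 0.064  0.059 -0.996] Mz 0.322
```

carry_out --motion '[{"tx": 0, "ty": 0, "tz": 0, "twist": 2, "claw": 0}]'

```text
clock: 32.17
tcp_pos: [0.5857, 0.0125, 0.1112]
tcp_rot: [0.689, -0.664, -0.04, -0.288]
wrist_force: [2.5, -1.8, -9.2]
opening: 0.0397
```

```bash
python3 go.py | grep -o "psi.*Mz [-0-9.]*"
```

```text
psi -8.0 tooly in face [ 0.064  0.059 -0.996] Mz 0.316
```

carry_out --motion '[{"tx": 0, "ty": 0, "tz": 0, "twist": 2, "claw": 0}]'

```text
clock: 32.3
tcp_pos: [0.5857, 0.0125, 0.1112]
tcp_rot: [0.689, -0.659, -0.027, -0.3]
wrist_force: [3.0, -0.9, -10.3]
opening: 0.0397
```

```bash
python3 go.py | grep -o "psi.*Mz [-0-9.]*"
```

```text
psi -10.1 tooly in face [ 0.064  0.059 -0.996] Mz 0.348
```

carry_out --motion '[{"tx": 0, "ty": 0, "tz": 0, "twist": 2, "claw": 0}]'

```text
clock: 32.42
tcp_pos: [0.5857, 0.0125, 0.1112]
tcp_rot: [0.69, -0.653, -0.014, -0.312]
wrist_force: [2.7, -1.7, -10.2]
opening: 0.0401
```

```bash
python3 go.py | grep -o "psi.*Mz [-0-9.]*"
```

```text
psi -12.2 tooly in face [ 0.064  0.059 -0.996] Mz 0.354
```

```bash
python3 -c "
from fit import fit
fit([(24.6,.203),(20.5,.203),(16.4,.247),(13.3,.244),(10.2,.256),(7,.216),(3.8,.265),(.6,.241),(-2.6,.231),(-5.8,.322),(-8,.316),(-10.1,.348),(-12.2,.354)],.035)"
```

```text
base 0.236 seat psi -1.4 end psi -12.2 end true est via bias 0.332 via .21 base 0.341 rms 0.021
```

All four are snug by feel. Knob 1 was seated while the cover was still slightly tilted, so there's time to re-feel knobs 1 and 3.

carry_out --motion '[{"tx": 0, "ty": 0, "tz": 0, "twist": 0, "claw": 0.75}, {"tx": 0, "ty": 0, "tz": 0, "twist": 0, "claw": 0.75}, {"tx": 0, "ty": -20, "tz": 0, "twist": 0, "claw": 0.75}, {"tx": 0, "ty": -28, "tz": 0, "twist": 0, "claw": 0.75}, {"tx": 53, "ty": 0, "tz": 11, "twist": 0, "claw": 0.75}]'

```text
clock: 33.05
tcp_pos: [0.6075, 0.0107, 0.1783]
tcp_rot: [0.693, -0.652, -0.015, -0.307]
wrist_force: [0.8, 1.0, 0.5]
opening: 0.0686
```

carry_out --motion '[{"tx": 53, "ty": 0, "tz": 11, "twist": -10, "claw": 0.75}, {"tx": 0, "ty": 0, "tz": 0, "twist": -8, "claw": 0.75}]'

```text
clock: 33.3
tcp_pos: [0.6601, 0.0018, 0.2068]
tcp_rot: [-0.681, 0.692, 0.13, 0.199]
wrist_force: [-0.5, -0.2, -0.3]
opening: 0.0691
```

```bash
python3 hold.py 1; python3 look.py w7; python3 go.py 1 27 5 1
```

```text
t 33.4 faceTCP mm [47.5 61.4 87.2] psi 6.7 tooly in face [ 0.059  0.07  -0.996] Mz 0.057 F_face [-0.5 -0.2 -0.1] op 0.069 q6,7 [0.51 0.28] q3 0.99
delta tool mm [ 3.9 60.  -9.8] norm 61.0 twist 1.7188027821463265 | per row [ 3.9 60.  -9.8] 1.7
Mface [-0.148  0.623  0.057] tau7 1.5356
```

View pics/w7.png

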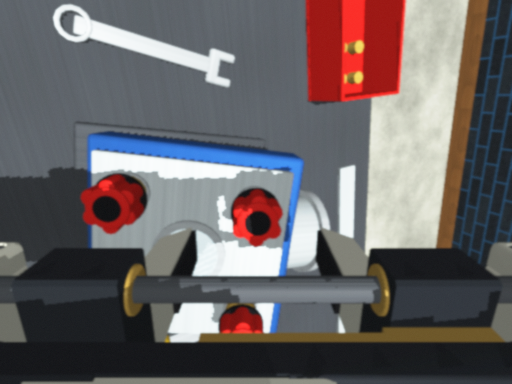

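carry_out --motion '[{"tx": 3, "ty": 30, "tz": -9, "twist": 1, "claw": 0.75}]'

```text
clock: 33.52
tcp_pos: [0.6723, -0.0062, 0.1796]
tcp_rot: [-0.684, 0.689, 0.121, 0.206]
wrist_force: [-0.5, 0.6, 0.4]
opening: 0.0692
```

```bash
python3 hold.py 2; python3 go.py 1 27 5 1
```

```text
t 33.62 faceTCP mm [51.9 53.6 55.4] psi 5.5 tooly in face [ 0.056  0.068 -0.996] Mz 0.106 F_face [-1.   0.  -0.2] op 0.0686 q6,7 [0.47 0.36] q3 0.89
delta tool mm [ 2.6 28.6  0.5] norm 28.7 twist 0.4513825975208192 | per row [ 2.6 28.6  0.5] 0.5
Mface [-0.252  0.539  0.106] tau7 0.9867
```

carry_out --motion '[{"tx": 2, "ty": 27, "tz": 1, "twist": 0, "claw": 0.75}]'

```text
clock: 33.75
tcp_pos: [0.6848, -0.0098, 0.1545]
tcp_rot: [-0.684, 0.69, 0.118, 0.207]
wrist_force: [0.2, 0.5, 0.2]
opening: 0.0689
```

```bash
python3 hold.py 2; python3 go.py 1 27 5 1
```

```text
t 33.85 faceTCP mm [53.5 56.5 27.4] psi 5.3 tooly in face [ 0.053  0.067 -0.996] Mz 0.093 F_face [-0.1 -0.4 -0.5] op 0.0687 q6,7 [0.43 0.41] q3 0.81
delta tool mm [ 2.4  0.5 -0.5] norm 2.5 twist 0.3465479966186251 | per row [ 2.4  0.5 -0.5] 0.3
Mface [-0.188  0.565  0.093] tau7 0.6762
```

carry_out --motion '[{"tx": 0, "ty": 0, "tz": 0, "twist": 0, "claw": 0}, {"tx": 0, "ty": 0, "tz": 0, "twist": 0, "claw": 0}, {"tx": 0, "ty": 0, "tz": 0, "twist": 0, "claw": 0}, {"tx": 0, "ty": 0, "tz": 0, "twist": 0, "claw": 0}]'

```text
clock: 34.35
tcp_pos: [0.6836, -0.0092, 0.1545]
tcp_rot: [-0.684, 0.69, 0.117, 0.207]
wrist_force: [10.2, -1.9, -12.2]
opening: 0.0395
```

```bash
python3 go.py 1 27 5 1
```

```text
t 34.35 faceTCP mm [54.6 56.7 30. ] psi 5.2 tooly in face [ 0.056  0.067 -0.996] Mz -0.019 F_face [  4.7   0.6 -15.3] op 0.0395 q6,7 [0.43 0.4 ] q3 0.82
delta tool mm [ 1.2  3.  -0.8] norm 3.3 twist 0.2089657248284027 | per row [ 1.2  3.  -0.8] 0.2
Mface [-0.389 -0.259 -0.019] tau7 -0.0287
```

carry_out --motion '[{"tx": 0, "ty": 0, "tz": 0, "twist": 1.5, "claw": 0}]'

```text
clock: 34.48
tcp_pos: [0.6837, -0.0093, 0.1545]
tcp_rot: [-0.685, 0.688, 0.108, 0.216]
wrist_force: [7.7, -2.3, -11.5]
opening: 0.0397
```

```bash
python3 go.py | grep -o "psi.*Mz [-0-9.]*"
```

```text
psi 3.7 tooly in face [ 0.057  0.067 -0.996] Mz 0.386
```

carry_out --motion '[{"tx": 0, "ty": 0, "tz": 0, "twist": 1, "claw": 0}]'

```text
clock: 34.6
tcp_pos: [0.6837, -0.0093, 0.1545]
tcp_rot: [-0.685, 0.686, 0.102, 0.222]
wrist_force: [6.4, -1.6, -7.9]
opening: 0.0399
```

```bash
python3 go.py | grep -o "psi.*Mz [-0-9.]*"
```

```text
psi 2.7 tooly in face [ 0.057  0.066 -0.996] Mz 0.356
```

carry_out --motion '[{"tx": 0, "ty": 0, "tz": 0, "twist": 1.5, "claw": 0}]'

```text
clock: 34.72
tcp_pos: [0.6838, -0.0093, 0.1545]
tcp_rot: [0.687, -0.683, -0.093, -0.231]
wrist_force: [6.0, -1.8, -7.3]
opening: 0.0395
```

```bash
python3 go.py | grep -o "psi.*Mz [-0-9.]*"; python3 hold.py 1;python3 go.py | grep -o "psi.*Mz [-0-9.]*"
```

```text
psi 1.2 tooly in face [ 0.057  0.066 -0.996] Mz 0.372
psi 1.2 tooly in face [ 0.057  0.066 -0.996] Mz 0.337
```

carry_out --motion '[{"tx": 0, "ty": 0, "tz": 0, "twist": 0, "claw": 0.75}, {"tx": 0, "ty": 0, "tz": 0, "twist": 0, "claw": 0.75}, {"tx": 0, "ty": -20, "tz": 0, "twist": 0, "claw": 0.75}, {"tx": 0, "ty": -28, "tz": 0, "twist": 0, "claw": 0.75}, {"tx": -37, "ty": 0, "tz": -36, "twist": 0, "claw": 0.75}]'

```text
clock: 35.4
tcp_pos: [0.6254, -0.0333, 0.1824]
tcp_rot: [0.687, -0.682, -0.096, -0.231]
wrist_force: [0.8, -1.3, -0.7]
opening: 0.0688
```

carry_out --motion '[{"tx": -37, "ty": 0, "tz": -36, "twist": 0, "claw": 0.75}, {"tx": -37, "ty": 0, "tz": -36, "twist": -5, "claw": 0.75}]'

```text
clock: 35.65
tcp_pos: [0.5458, -0.0905, 0.1459]
tcp_rot: [-0.682, 0.692, 0.128, 0.201]
wrist_force: [1.2, -0.7, -0.7]
opening: 0.0688
```

```bash
python3 hold.py 2; python3 go.py 3 27 5 1
```

```text
t 35.75 faceTCP mm [-58.8 -59.   66.7] psi 6.2 tooly in face [ 0.058  0.067 -0.996] Mz 0.053 F_face [0.  1.8 0.2] op 0.0688 q6,7 [0.28 0.62] q3 0.81
delta tool mm [ 2.9 40.1  2.3] norm 40.2 twist 1.220743934769473 | per row [ 2.9 40.1  2.3] 1.2
Mface [-0.156  0.507  0.053] tau7 2.6494
```

carry_out --motion '[{"tx": 3, "ty": 20, "tz": 2, "twist": 1, "claw": 0.75}]'

```text
clock: 35.88
tcp_pos: [0.5532, -0.0929, 0.1285]
tcp_rot: [-0.683, 0.689, 0.118, 0.209]
wrist_force: [1.2, 1.3, 0.2]
opening: 0.0687
```

```bash
python3 hold.py 2; python3 go.py 3 27 5 1
```

```text
t 35.98 faceTCP mm [-55.2 -55.8  46.5] psi 5.1 tooly in face [ 0.057  0.067 -0.996] Mz 0.105 F_face [ 0.7  0.3 -0.4] op 0.0689 q6,7 [0.25 0.71] q3 0.69
delta tool mm [ 0.2 19.5  0.7] norm 19.5 twist 0.11554060338576733 | per row [ 0.2 19.5  0.7] 0.1
Mface [-0.15   0.558  0.105] tau7 1.3679
```

carry_out --motion '[{"tx": 0, "ty": 18, "tz": 1, "twist": 0, "claw": 0.75}]'

```text
clock: 36.1
tcp_pos: [0.5617, -0.0928, 0.1116]
tcp_rot: [-0.683, 0.69, 0.118, 0.208]
wrist_force: [1.5, 0.9, 0.9]
opening: 0.0688
```

```bash
python3 hold.py 2; python3 go.py 3 27 5 1
```

```text
t 36.2 faceTCP mm [-54.3 -53.4  28.1] psi 5.1 tooly in face [ 0.056  0.067 -0.996] Mz 0.113 F_face [ 0.2 -0.2  0.6] op 0.0693 q6,7 [0.21 0.8 ] q3 0.57
delta tool mm [ 0.3  1.  -0.4] norm 1.2 twist 0.13254496555123296 | per row [ 0.3  1.  -0.4] 0.1
Mface [-0.166  0.559  0.113] tau7 1.2488
```

carry_out --motion '[{"tx": 0, "ty": 0, "tz": 0, "twist": 0, "claw": 0}, {"tx": 0, "ty": 0, "tz": 0, "twist": 0, "claw": 0}, {"tx": 0, "ty": 0, "tz": 0, "twist": 0, "claw": 0}, {"tx": 0, "ty": 0, "tz": 0, "twist": 0, "claw": 0}, {"tx": 0, "ty": 0, "tz": 0, "twist": 1.5, "claw": 0}]'

```text
clock: 36.83
tcp_pos: [0.5599, -0.0925, 0.1113]
tcp_rot: [-0.685, 0.687, 0.107, 0.216]
wrist_force: [2.1, -1.4, -5.2]
opening: 0.0399
```

```bash
python3 go.py
```

```text
t 36.83 faceTCP mm [-54.9 -53.2  29.6] psi 3.6 tooly in face [ 0.056  0.067 -0.996] Mz 0.353 F_face [ 0.1 -0.9 -5.7] op 0.0399 q6,7 [0.22 0.77] q3 0.59
Mface [-0.391  0.303  0.353] tau7 0.1198
```

carry_out --motion '[{"tx": 0, "ty": 0, "tz": 0, "twist": 1, "claw": 0}]'

```text
clock: 36.95
tcp_pos: [0.56, -0.0925, 0.1113]
tcp_rot: [0.686, -0.685, -0.101, -0.223]
wrist_force: [-0.2, -0.9, -3.1]
opening: 0.0398
```

```bash
python3 go.py | grep -o "psi.*Mz [-0-9.]*"; python3 hold.py 1;python3 go.py | grep -o "psi.*Mz [-0-9.]*"
```

```text
psi 2.6 tooly in face [ 0.056  0.067 -0.996] Mz 0.409
psi 2.5 tooly in face [ 0.056  0.067 -0.996] Mz 0.333
```

Knobs 1 and 3 are still firm, about 0.3 Nm. I'll release, back off and check.

carry_out --motion '[{"tx": 0, "ty": 0, "tz": 0, "twist": 0, "claw": 0.8}, {"tx": 0, "ty": 0, "tz": 0, "twist": 0, "claw": 0.8}, {"tx": 0, "ty": -20, "tz": 0, "twist": 0, "claw": 0.8}, {"tx": 0, "ty": -40, "tz": 0, "twist": 0, "claw": 0.8}, {"tx": 0, "ty": -50, "tz": -30, "twist": 0, "claw": 0.8}]'

```text
clock: 37.62
tcp_pos: [0.5284, -0.0954, 0.1822]
tcp_rot: [0.687, -0.683, -0.107, -0.221]
wrist_force: [-1.2, 0.8, 1.5]
opening: 0.0736
```

carry_out --motion '[{"tx": 10, "ty": -50, "tz": -30, "twist": 0, "claw": 0.8}, {"tx": 10, "ty": -50, "tz": -20, "twist": 0, "claw": 0.8}, {"tx": 0, "ty": 0, "tz": 0, "twist": 0, "claw": 0.8}]'

```text
clock: 38.0
tcp_pos: [0.5019, -0.1221, 0.2567]
tcp_rot: [0.696, -0.676, -0.11, -0.216]
wrist_force: [0.1, 1.2, -1.0]
opening: 0.0732
```

```bash
python3 hold.py 1; python3 go.py; python3 look.py w8; python3 ana.py w3 w8; python3 - <<'E'
from h import *
for n in ["scene","side"]:
    im,d=env.camera(n); cv2.imwrite(f"pics/{n}9.png",im)
    a=cv2.imread(f"pics/{n}0.png"); df=cv2.absdiff(a,im).max(2)>60
    cv2.imwrite(f"pics/{n}9d.png",(df*255).astype(np.uint8))
E
```

```text
t 38.05 faceTCP mm [-45.5 -94.  181.1] psi 3.5 tooly in face [ 0.051  0.098 -0.994] Mz 0.085 F_face [-0.3  0.4  0.9] op 0.0734 q6,7 [ 0.61 -0.22] q3 0.95
Mface [-0.154  0.565  0.085] tau7 -0.9606
w3 cover plane n [-0.3772  0.0926  0.9215] tilt 22.85 az -13.79 rms 0.00125 11303
hub px [263.9  53. ] X [ 0.6728 -0.008   0.1806] h over cover 0.0424 minc [264.  54.]
hub px [166.1  62.2] X [0.5746 0.0156 0.1374] h over cover 0.0419 minc [169.5  63. ]
hub px [270.7 152.4] X [ 0.647  -0.1158  0.1803] h over cover 0.0419 minc [270.4 149.8]
hub px [181.6 158.9] X [ 0.5489 -0.0918  0.1374] h over cover 0.0416 minc [184. 156.]
mean [ 0.6108 -0.05    0.1589]
w8 cover plane n [-0.38    0.0904  0.9206] tilt 22.99 az -13.38 rms 0.0012 14050
hub px [246.5  34.7] X [0.5743 0.0154 0.1376] h over cover 0.05 minc [246.  38.]
hub px [240.8 151.8] X [ 0.5487 -0.0916  0.1374] h over cover 0.0498 minc [240.5 151.4]
mean [ 0.5615 -0.0381  0.1375]
```

View pics/w8.png

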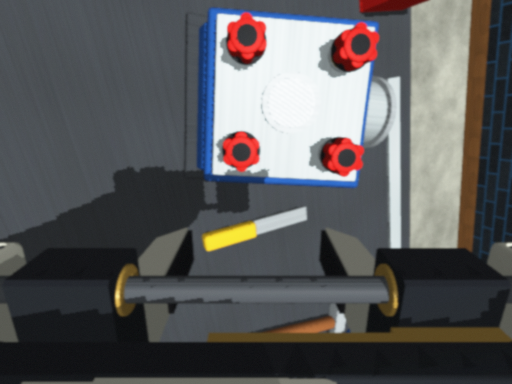

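View pics/scene9.png

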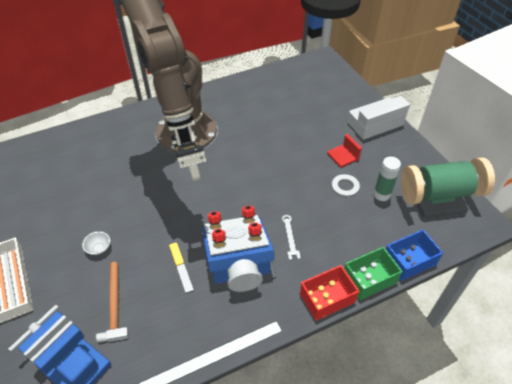

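The cover now sits about 8 mm lower: the hubs stand 50 mm above it, against 42 mm before. Its plane fits at 22.99°, matching the 23° face. The bystanders look unmoved, and the gripper is open and clear.

```bash
python3 -c "
from rig import env
print(env.sense()['clock'],env.sense()['wrist_force'],env.sense()['qd'].round(3)); print(env.hand_in())"
```

```text
38.2 [0.10250399 0.73587176 0.13412364] [-0.001  0.026  0.004  0.003  0.007  0.003 -0.003]
the job is handed in; nothing more can be done
None
```

The cover is drawn down flat, all four knobs are snug, and the job was handed in at 38.2 s with the gripper open and clear.

**What I did:**
- **Tool lean:** the moves can't tilt the tool, so I raised the arm until the wrist joint reached its limit. That leaned the tool to match the 23° face.
- **Round 1:** I turned knobs 1, 3, 2, 4 about 44° each.
- **Round 2:** in the same order, I turned each knob 40–42° further, until the torque rose. I then felt knobs 1 and 3 again and gave each 2.5–4° more.

**Last checks:**
- **Cover:** in the wrist depth image its plane is at 23.0°, matching the face. It sank about 8 mm (hub height above the cover went from 42 to 50 mm).
- **Torque:** after removing the sensor offset, I estimate about 0.30–0.33 Nm on knobs 1 and 3, 0.34–0.38 on knob 2 and 0.33 on knob 4. All are below the 0.45 limit.
- **Bystanders:** nothing else on the bench looks moved in the scene view.

**Doubtful points:**
- **Torque noise:** the torque readings scatter by about 0.03 Nm, with an offset that shifts with the arm's pose. Knob 2 is the least certain, at up to 0.40 by one fit.
- **Joint limit:** joint 6 read 2.002 rad against its range end of 2 while I leaned the tool. I took this as sensor noise of about 0.001 rad.
- **Tool alignment:** the tool drifted to about 5° off the knob axes in round 2. The grips still held without visible slip.

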